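# Pack the deep bin: stand the bars up, add the cans, put the lid on

## Robot

A 7-joint arm with a two-finger parallel gripper is mounted at the origin on a cart in front of the work surface, level with it; the furniture and walls round the work are solid. World frame = base frame: x ahead of the robot, y to its left, z up, the work surface at z = 0. Lengths are in m, angles in rad, forces in N, time in s.
With the tool pointing down it reaches from about 0.35 to 0.9 m from the base axis. Payload 8.1 kg.
Tool frame: the origin (TCP) lies midway between the tips of the shut fingers; the grasp point (between the pads) lies 19 mm behind it; z points along the fingers, y is the line along which they close (so a half turn about z gives the same grasp; the last joint's range is limited). The gripper opens to 92 mm and grips with 3 to 60 N. Pads are 19 mm wide; open, the fingers measure 130 mm over their backs; the gripper's body (75 mm by 190 mm) begins 47 mm behind the grasp point.
Start: joints at [1.208, 0.434, 0.025, 1.573, -0.012, 1.134, -0.075], TCP at [0.161, -0.604, 0.227] pointing down, gripper open.
Joint ranges: [-2.62, 2.62], [-0.44, 2.09], [-1.27, 1.32], [0.08, 2.57], [-1.32, 4.46], [0.12, 2], [-2.74, 2.74]. Speed limits (rad/s): [2.22, 2.22, 3.01, 3.01, 3.14, 3.14, 3.14].

## Interface

Orientations are given as a rotation vector (axis times angle).
In Python, from cell import observe, get_image, camera_model, sign_off, recognise, silhouettes gives the robot as it stands.
- The arm moves only by the tool apply_moves, never from a script. Its argument "motion" is a list of rows, each an object of numbers: "x", "y", "z": the shift along the world's x, y, z in cm; "yaw": the turn about the world's z in degrees; "hand": the opening, from -1 (shut) to 1 (fully open), so that 0 is half open. In form: [{"x": .., "y": .., "z": .., "yaw": .., "hand": ..}, ...]. A call has 1 to 10 rows; each row is the pose to reach, as a shift and turn from the pose commanded when the call began; what a row does not reach only later rows make up. A row lasts 1/8 s, in which the tool goes at most 62.5 mm and 10.7 degrees, less where a joint would pass 70% of its speed; a pose out of reach is approached as far as the arm can. A call with a gripper value outside its range is refused whole. The fingers move at their own pace and stop on an object; "newtons" is the grip in N (left out, the last holds). Time passes only in rows, so rows that repeat a pose let the fingers close. It gives the time, the measured TCP pose, the force, the opening and the grip force at its end, in the units of the state.
- observe(): the state, without advancing time (a new reading comes with each control period).
- get_image(name): name is "scene" or "side" or "wrist"; returns the picture (384x512x3 uint8, blue, green, red); there is no depth.
- camera_model(name): a dict with "camera_matrix" (3x3 intrinsics, pixels), "k1" (the pictures are not rectified: a ray, as slopes to the right and down, at radius r is drawn at 1 + k1 r^2 times it, then the intrinsics apply), "T" (4x4, takes a point from camera to world coordinates). Camera axes: x right, y up, looking along -z (the intrinsics and any distortion apply to the point x, -y, -z); pixel columns grow to the right and rows downward; lengths in m; the calibration is good to about 2 mm. A picture is of the moment at which its call begins: read the wrist's pose just before it. camera_model takes no time and is no camera call; for the wrist camera it gives the pose at the moment of the call.
- sign_off(): hands the job in; it is judged then, once.
Trained networks look in the newest picture that a camera, given by its name, has taken for a name from the list of things; names that differ only in an ending like _2 or _b are one class to them, and where a whole thing is asked for, a point or a joint stands for the part that bears it (a point fixed in the world has none). Each returns a list of dicts, best first, with "p" (0 to 1); they miss things now and then, are a little off and sometimes report something else, mostly with a low value. They report only what shows in the picture. A call takes as long as a camera call.
- recognise(query, camera): "rect" ([left, top, right, bottom] in pixels, round what is visible of it).
- silhouettes(query, camera): "mask" (384x512 bool, what is visible of it) and "rect" ([left, top, right, bottom] in pixels, round what is visible of it).
The state is a dict: "clock": time; "joints": joint angles; "dq": joint speeds; "joint_efforts": joint torques, N m; "position": TCP position; "ee_rot": TCP orientation; "force": force on the tool from outside, world axes, zero at the start; "ft_torque": the same for the moment, N m; "width": opening from 0.0 (shut) to 1.0 (fully open); "gripper_force": force on a finger pad.
Only numpy, scipy, OpenCV 4.12 (cv2) and the standard library are available. Lean on these libraries where they do the work, as an engineer would, in place of code of your own. Each camera call takes 0.05 s, during which the arm holds its last target. There are 200 camera calls.

## Task

Pack the deep wooden bin for storage. The square bars lean across its inside: tip each one upright there, without lifting it out of the bin, close enough to a wall that room is left; stand every can that is on the bench upright on the bin's floor beside them; then put the loose lid on so that it sits level and fully home on the rim. Let go of everything.

Things in the scene. Friction and masses are not known exactly. Their poses are not given: they have to be found in the camera images.
- bin: Deep open plywood bin, fixed to the bench, outside 121 mm (its x) by 224 mm (its y) and 150 mm tall; walls 8 mm and floor 8 mm thick, so inside 105 x 208 mm and 142 mm deep. Origin: centre of its underside, on the bench; x points to its far wall (away from the robot, at most 0.15 rad off the world's x), y along its length, z up.
- lid: Plywood lid lying on the bench left of the bin, past the grey mill, turned about 90 degrees from it. Plate 121 (x) x 224 (y) x 8 mm; under it a panel 94 x 196 x 6 mm that drops inside the bin's walls with 5.5 mm play each side. Origin: centre of that panel's underside; home, it is 144 mm above the bin's origin, either way round. 0.35 kg.
- lid_grip (a point): Middle of the lid's wooden bar handle, 45 mm above the lid's origin, over its centre. The bar runs along the lid's x: 80 mm long, 14 mm wide (y), 14 mm thick, with 24 mm of air between it and the plate, on posts at x = -34 and +34 mm.
- mill_top (a point): Fixed point: top of the screw of the grey rolling mill that stands between lid and bin, 0.41 m above the bench; the mill fills x 0.39 to 0.70, y 0.17 to 0.30 up to 0.31 m and has a T-handle along x at 0.37 to 0.39 m: carry the lid over it or round its front.
- blue_mill_top (a point): Fixed point: top of the blue rolling mill to the right of the bin, 0.50 m above the bench; the mill fills x 0.33 to 0.64, y -0.40 to -0.25, with a T-handle along x near its top. An arm that starts at the right must swing round or over it.
- bar_0: Square aluminium bar, 28 x 28 x 130 mm, flat ends, 0.2 kg; 2 or 3 of 3 are there (else None). At first it leans inside the bin about 40 degrees from upright in the bin's x-z plane, foot at the near (-x) inner wall, head against the far one; bars 60 mm apart along the bin's y. Origin: centre of the foot end; z runs along the bar to its head; sides face the bin's x and y.
- bar_1: Square aluminium bar, 28 x 28 x 130 mm, flat ends, 0.2 kg; 2 or 3 of 3 are there (else None). At first it leans inside the bin about 40 degrees from upright in the bin's x-z plane, foot at the near (-x) inner wall, head against the far one; bars 60 mm apart along the bin's y. Origin: centre of the foot end; z runs along the bar to its head; sides face the bin's x and y.
- bar_2: Square aluminium bar, 28 x 28 x 130 mm, flat ends, 0.2 kg; 2 or 3 of 3 are there (else None). At first it leans inside the bin about 40 degrees from upright in the bin's x-z plane, foot at the near (-x) inner wall, head against the far one; bars 60 mm apart along the bin's y. Origin: centre of the foot end; z runs along the bar to its head; sides face the bin's x and y.
- can_0: Round metal can with a closed top, 36 mm in diameter and 100 mm tall, standing upright on the bench beside the bin. Two or three of the three cans are there (None if absent). Origin: centre of its underside; z up. About 0.15 kg.
- can_1: Round metal can with a closed top, 36 mm in diameter and 100 mm tall, standing upright on the bench beside the bin. Two or three of the three cans are there (None if absent). Origin: centre of its underside; z up. About 0.15 kg.
- can_2: Round metal can with a closed top, 36 mm in diameter and 100 mm tall, standing upright on the bench beside the bin. Two or three of the three cans are there (None if absent). Origin: centre of its underside; z up. About 0.15 kg.

How it is judged:
By the outcome, as a careful person would: the job done as asked, in the order asked, and still so for the second after the job is handed in, with the robot touching nothing.
Of bar_0, bar_1, bar_2 only 2 to 3 are there at a start; the rules pass over those that are not, and their reading is None.
Of can_0, can_1, can_2 only 2 to 3 are there at a start; the rules pass over those that are not, and their reading is None.
At some moment in a run one of lid may be knocked a few centimetres aside while the robot is not near it.
It also fails if it takes over 210 s, if anything falls off the work surface, if the arm or the gripper's body presses on something with over 40 N, if the wrist force passes 120 N, or if a joint passes its speed limit or range.

## Working session

There is one attempt and no reset: what is moved stays moved. The work goes in short steps, Python scripts to look and compute and a tool call to move; the robot and the scene stay as the last step left them, time stands still between calls to the robot, and variables do not carry over. Pictures are saved under pics/ and viewed, at most 14 in all, crops included, and the job is handed in when it is done.

Besides the shell and the picture viewer there is one more tool, called after "Request:" as name([rows], argument=value, ...), one row to a line, values as JSON. apply_moves: Moves the arm, as the interface text tells. Its arguments: {"type":"object","properties":{"motion":{"type":"array","items":{"type":"object","properties":{"x":{"type":"number"},"y":{"type":"number"},"z":{"type":"number"},"yaw":{"type":"number"},"hand":{"type":"number"}}}},"newtons":{"type":"number"}},"required":["motion"]}

```bash
ls; mkdir -p pics; cat > h.py <<'E'
import numpy as np, cv2
from cell import *
from scipy.spatial.transform import Rotation as R
def proj(P,cam,cm=None):
    cm=cm or camera_model(cam); T=np.array(cm["T"]); P=np.atleast_2d(P)
    c=(P-T[:3,3])@T[:3,:3]; s=np.c_[c[:,0]/-c[:,2],c[:,1]/c[:,2]]
    r2=(s**2).sum(1,keepdims=True); s=s*(1+cm["k1"]*r2); K=np.array(cm["camera_matrix"])
    return s@K[:2,:2].T+K[:2,2]
def ray(uv,cam,cm=None):
    cm=cm or camera_model(cam); T=np.array(cm["T"]); K=np.array(cm["camera_matrix"]); uv=np.atleast_2d(uv).astype(float)
    d=(uv-K[:2,2])@np.linalg.inv(K[:2,:2]).T; s=d.copy()
    for _ in range(20): s=d/(1+cm["k1"]*(s**2).sum(1,keepdims=True))
    v=np.c_[s[:,0],-s[:,1],-np.ones(len(s))]@T[:3,:3].T
    return T[:3,3],v
def onz(uv,z,cam,cm=None):
    o,v=ray(uv,cam,cm); return o+v*((z-o[2])/v[:,2:3])
E
python3 - <<'E'
from h import *
s=observe(); print({k:np.round(v,3) for k,v in s.items()})
ims=[]
for c in("scene","side","wrist"):
    im=get_image(c); cm=camera_model(c); print(c,np.round(cm["T"],3).tolist(),np.round(cm["camera_matrix"],1).tolist(),cm["k1"])
    cv2.imwrite(f"pics/{c}0.png",im)
    for q in ("bin","lid","bar_0","can_0"):
        print(q,[(np.round(d["rect"]).tolist(),round(d["p"],2)) for d in recognise(q,c)])
E
```

```text
pics
{'clock': np.float64(0.0), 'joints': array([ 1.208,  0.435,  0.025,  1.574, -0.012,  1.134, -0.075]), 'dq': array([-0.   , -0.001, -0.001,  0.001,  0.001,  0.   , -0.001]), 'joint_efforts': array([-1.0000e-03, -6.6785e+01,  9.8400e-01, -3.1447e+01, -6.1000e-02,
        4.3000e-02,  0.0000e+00]), 'position': array([ 0.16 , -0.604,  0.226]), 'ee_rot': array([-3.114e+00, -4.070e-01,  1.000e-03]), 'force': array([ 0.314,  0.22 , -0.599]), 'ft_torque': array([0.014, 0.028, 0.006]), 'gripper_force': np.float64(0.0), 'width': np.float64(1.001)}
scene [[-0.259, 0.786, -0.561, -0.301], [-0.966, -0.215, 0.144, 0.251], [-0.007, 0.579, 0.815, 1.399], [0.0, 0.0, 0.0, 1.0]] [[428.4, 0.0, 256.6], [0.0, 428.4, 191.2], [0.0, 0.0, 1.0]] -0.014960646836040974
bin [([254.0, 181.0, 324.0, 240.0], 0.88)]
lid [([135.0, 229.0, 191.0, 289.0], 0.7), ([241.0, 214.0, 250.0, 236.0], 0.39)]
bar_0 [([267.0, 193.0, 272.0, 213.0], 0.53), ([282.0, 190.0, 288.0, 212.0], 0.48), ([245.0, 233.0, 255.0, 254.0], 0.33), ([241.0, 216.0, 251.0, 237.0], 0.23)]
can_0 [([244.0, 234.0, 257.0, 256.0], 0.57), ([241.0, 217.0, 248.0, 238.0], 0.56), ([234.0, 205.0, 247.0, 224.0], 0.43)]
side [[-0.303, 0.406, -0.862, -1.003], [-0.953, -0.128, 0.274, 0.532], [0.001, 0.905, 0.425, 1.003], [0.0, 0.0, 0.0, 1.0]] [[436.3, 0.0, 253.5], [0.0, 436.3, 184.3], [0.0, 0.0, 1.0]] -0.15508151444605156
bin [([254.0, 195.0, 313.0, 247.0], 0.68)]
lid [([150.0, 237.0, 196.0, 277.0], 0.87)]
bar_0 []
can_0 [([243.0, 232.0, 256.0, 257.0], 0.73), ([236.0, 217.0, 245.0, 233.0], 0.58)]
wrist [[0.257, 0.926, 0.276, 0.235], [-0.966, 0.246, 0.074, -0.583], [0.001, -0.286, 0.958, 0.384], [0.0, 0.0, 0.0, 1.0]] [[276.3, 0.0, 254.4], [0.0, 276.3, 191.9], [0.0, 0.0, 1.0]] -0.032381952995317535
bin []
lid []
bar_0 []
can_0 []
```

```bash
python3 - <<'E'
import cv2
a=cv2.imread("pics/scene0.png"); cv2.imwrite("pics/scene0c.png",cv2.resize(a[150:310,110:370],None,fx=3,fy=3,interpolation=cv2.INTER_CUBIC))
cv2.imwrite("pics/scene0_full.png",a)
from h import *
for u in [(250.5,255),(244.5,237.5),(240.5,223)]: print(onz(u,0,"scene"))
E
```

```text
[[0.39373434 0.09890568 0.        ]]
[[0.46956415 0.10234344 0.        ]]
[[0.53458352 0.10177    0.        ]]
```

View pics/scene0c.png

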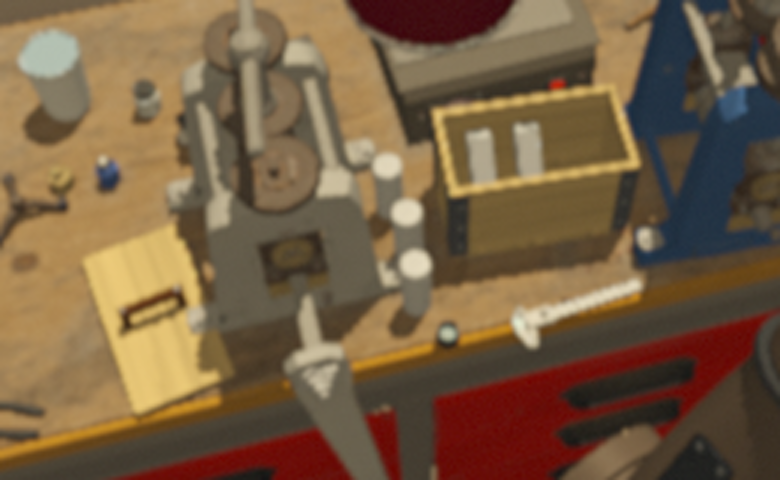

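View pics/side0.png

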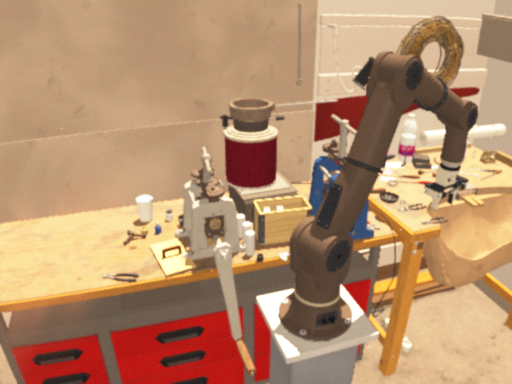

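```bash
python3 - <<'E'
from h import *
print(onz([(254.3,186),(314.7,179.3),(323.3,205),(260.7,215)],.15,"scene").round(3))
E
```

```text
[[ 0.583  0.033  0.15 ]
 [ 0.554 -0.187  0.15 ]
 [ 0.44  -0.179  0.15 ]
 [ 0.458  0.043  0.15 ]]
```

Request:
apply_moves([
  {"z": 5},
  {"z": 10},
  {"z": 15},
  {"z": 20, "y": 4, "x": 1},
  {"z": 20, "y": 10, "x": 2},
  {"z": 20, "y": 16, "x": 3},
  {"z": 20, "y": 22, "x": 4},
  {"z": 20, "y": 28, "x": 5},
  {"z": 20, "y": 33, "x": 6},
  {"z": 20, "y": 38, "x": 8},
])

```text
schema error: expected keys x, y, z, yaw, hand
```

Request:
apply_moves([
  {"x": 0, "y": 0, "z": 5, "yaw": 0, "hand": 1},
  {"x": 0, "y": 0, "z": 10, "yaw": 0, "hand": 1},
  {"x": 0, "y": 0, "z": 15, "yaw": 0, "hand": 1},
  {"x": 1, "y": 4, "z": 20, "yaw": 0, "hand": 1},
  {"x": 2, "y": 10, "z": 20, "yaw": 0, "hand": 1},
  {"x": 3, "y": 16, "z": 20, "yaw": 0, "hand": 1},
  {"x": 4, "y": 22, "z": 20, "yaw": 0, "hand": 1},
  {"x": 5, "y": 28, "z": 20, "yaw": 0, "hand": 1},
  {"x": 6, "y": 33, "z": 20, "yaw": 0, "hand": 1},
  {"x": 8, "y": 38, "z": 20, "yaw": 0, "hand": 1},
])

```text
clock: 2.0
position: [0.2403, -0.2223, 0.4271]
ee_rot: [3.114, 0.405, 0.001]
force: [1.2, -0.8, 0.4]
width: 0.999
gripper_force: 0.0
```

Request:
apply_moves([
  {"x": 1, "y": 5, "z": 0, "yaw": 0, "hand": 1},
  {"x": 2, "y": 10, "z": 0, "yaw": 0, "hand": 1},
  {"x": 6, "y": 14, "z": 0, "yaw": -5, "hand": 1},
  {"x": 11, "y": 15, "z": 0, "yaw": -10, "hand": 1},
  {"x": 15, "y": 15, "z": 0, "yaw": -15, "hand": 1},
  {"x": 18, "y": 15, "z": 0, "yaw": -21, "hand": 1},
  {"x": 18, "y": 15, "z": 0, "yaw": -21, "hand": 1},
  {"x": 18, "y": 15, "z": 0, "yaw": -21, "hand": 1},
])

```text
clock: 3.0
position: [0.42, -0.0739, 0.4267]
ee_rot: [3.137, -0.165, -0.001]
force: [0.4, -0.7, 0.0]
width: 1.0
gripper_force: 0.0
```

```bash
python3 - <<'E'
from h import *
s=observe(); print(s["position"],s["ee_rot"],s["width"])
im=get_image("wrist"); cm=camera_model("wrist"); cv2.imwrite("pics/w1.png",im)
import pickle; pickle.dump(cm,open("cm1.pkl","wb")); print(np.round(cm["T"],3).tolist())
for q in ("bin","bar_0","can_0"):
    print(q,[(np.round(d["rect"]).tolist(),round(d["p"],2)) for d in recognise(q,"wrist")])
E
```

```text
[ 0.42000455 -0.07393269  0.42667702] [ 3.13723365e+00 -1.65218317e-01 -8.50953329e-04] 1.000360026203481
[[-0.106, 0.953, 0.284, 0.497], [-0.994, -0.101, -0.029, -0.081], [0.001, -0.285, 0.958, 0.584], [0.0, 0.0, 0.0, 1.0]]
bin [([134.0, 79.0, 170.0, 98.0], 0.64), ([169.0, 54.0, 325.0, 144.0], 0.62)]
bar_0 [([197.0, 68.0, 228.0, 131.0], 0.93), ([239.0, 65.0, 258.0, 128.0], 0.79), ([170.0, 52.0, 321.0, 143.0], 0.49)]
can_0 [([133.0, 76.0, 169.0, 101.0], 0.91), ([146.0, 116.0, 177.0, 141.0], 0.75), ([150.0, 154.0, 183.0, 178.0], 0.56)]
```

View pics/w1.png

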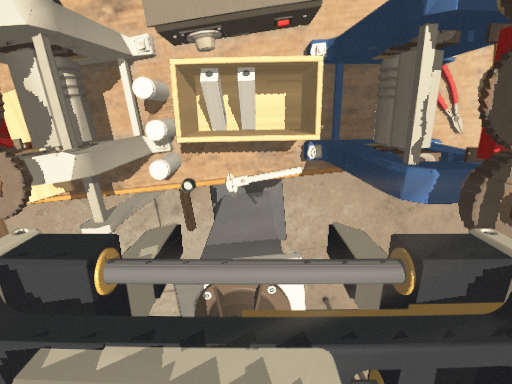

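```bash
python3 - <<'E'
import cv2
a=cv2.imread("pics/w1.png"); cv2.imwrite("pics/w1c.png",cv2.resize(a[45:185,130:330],None,fx=4,fy=4,interpolation=cv2.INTER_CUBIC))
E
```

```text
(no output)
```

View pics/w1c.png

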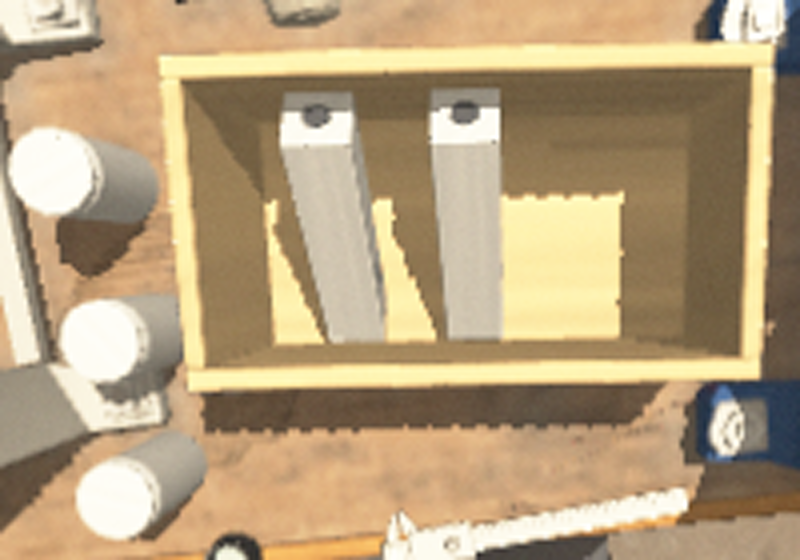

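```bash
python3 - <<'E'
from h import *
import pickle; from scipy.optimize import least_squares
cm=pickle.load(open("cm1.pkl","rb"))
px=lambda L:np.array(L,float)/4+[130,45]-.4
o=px([(160,58),(773,45),(760,378),(189,390)]); i=px([(183,82),(752,67),(743,357),(202,370)])
def pts(hx,hy,p):
    L=np.array([(hx,hy),(hx,-hy),(-hx,-hy),(-hx,hy)]); c,s=np.cos(p[2]),np.sin(p[2])
    return np.c_[L@np.array([[c,s],[-s,c]])+p[:2],np.full(4,.15)]
f=lambda p:(np.r_[proj(pts(.0605,.112,p),"",cm)-o,proj(pts(.0525,.104,p),"",cm)-i]).ravel()
r=least_squares(f,[.51,-.07,-.1]); print(r.x,f(r.x).reshape(-1,2).round(1).tolist())
print("cans",onz(px([(57,172),(103,340),(118,497)]),.1,"",cm).round(4))
c,s=np.cos(r.x[2]),np.sin(r.x[2])
# head end: upper edge (-x side) z=.1256, lower (far) z=.1076
for q in ([(283,93),(352,93),(355,143),(280,147)],[(430,90),(500,88),(500,142),(432,143)]):
    u=px(q); P=np.r_[onz(u[:2],.1076,"",cm),onz(u[2:],.1256,"",cm)]
    d=P[:,:2]-r.x[:2]; print((d@np.array([[c,-s],[s,c]])).round(4).tolist(), P.mean(0).round(4))
E
```

```text
[ 0.5112488  -0.07181297 -0.0855151 ] [[-1.0, -0.4], [0.7, -0.7], [0.4, 0.6], [-0.4, 0.6], [-0.7, -0.6], [0.2, -0.1], [-0.2, 0.7], [1.0, 0.3]]
cans [[0.5519 0.0971 0.1   ]
 [0.4825 0.0917 0.1   ]
 [0.414  0.0991 0.1   ]]
[[0.0528, 0.0743], [0.0522, 0.0467], [0.0316, 0.0444], [0.0308, 0.0737]] [ 0.558  -0.0158  0.1166]
[[0.0526, 0.0155], [0.0527, -0.0124], [0.0307, -0.0119], [0.0309, 0.0145]] [ 0.5529 -0.074   0.1166]
```

```bash
cat >> h.py <<'E'
B=np.array([.5112,-.0718]); YAW=-.0855
def b2w(x,y):
    c,s=np.cos(YAW),np.sin(YAW); return B+np.array([c*x-s*y,s*x+c*y])
def yawnow(s):
    M=R.from_rotvec(s["ee_rot"]).as_matrix(); return np.degrees(np.arctan2(M[1,0],M[0,0]))
E
python3 - <<'E'
from h import *
s=observe(); p=s["position"]; print(p,yawnow(s),np.degrees(YAW))
L=119
for y in(.0598,.0014):
  for t in(40,36,32,28,24,20,16,12,8,4,0):
    a=np.radians(t); x=(-52.5+14*np.cos(a)+L*np.sin(a)+1)/1e3; z=(8+14*np.sin(a)+L*np.cos(a)+1)/1e3-.019
    w=np.r_[b2w(x,y),z]
    if t==40: w0=w; print("abs",w.round(4),"from now cm",((w-p)*100).round(1))
    print(t,((w-w0)*100).round(2))
E
```

```text
[ 0.41992225 -0.07409025  0.42709469] -6.120241424532717 -4.898789148368539
abs [ 0.5519 -0.0153  0.0902] from now cm [ 13.2   5.9 -33.7]
40 [0. 0. 0.]
36 [-0.59  0.05  0.43]
32 [-1.22  0.1   0.82]
28 [-1.89  0.16  1.15]
24 [-2.59  0.22  1.42]
20 [-3.32  0.28  1.65]
16 [-4.08  0.35  1.81]
12 [-4.86  0.42  1.92]
8 [-5.66  0.48  1.96]
4 [-6.47  0.55  1.95]
0 [-7.29  0.63  1.88]
abs [ 0.5469 -0.0735  0.0902] from now cm [ 12.7   0.1 -33.7]
40 [0. 0. 0.]
36 [-0.59  0.05  0.43]
32 [-1.22  0.1   0.82]
28 [-1.89  0.16  1.15]
24 [-2.59  0.22  1.42]
20 [-3.32  0.28  1.65]
16 [-4.08  0.35  1.81]
12 [-4.86  0.42  1.92]
8 [-5.66  0.48  1.96]
4 [-6.47  0.55  1.95]
0 [-7.29  0.63  1.88]
```

Go above bar A, then descend gradually.

Request:
apply_moves([
  {"x": 4, "y": 2, "z": -3, "yaw": 0.6, "hand": -0.17},
  {"x": 8, "y": 4, "z": -7, "yaw": 1.2, "hand": -0.17},
  {"x": 12, "y": 5.9, "z": -11, "yaw": 1.2, "hand": -0.17},
  {"x": 13.2, "y": 5.9, "z": -16, "yaw": 1.2, "hand": -0.17},
  {"x": 13.2, "y": 5.9, "z": -20, "yaw": 1.2, "hand": -0.17},
  {"x": 13.2, "y": 5.9, "z": -24, "yaw": 1.2, "hand": -0.17},
  {"x": 13.2, "y": 5.9, "z": -26, "yaw": 1.2, "hand": -0.17},
  {"x": 13.2, "y": 5.9, "z": -26, "yaw": 1.2, "hand": -0.17},
])

```text
clock: 4.2
position: [0.5514, -0.0156, 0.1658]
ee_rot: [3.138, -0.135, -0.004]
force: [-0.9, -0.2, 0.0]
width: 0.418
gripper_force: 0.0
```

```bash
python3 - <<'E'
from h import *
s=observe(); p=s["position"]; print(p,yawnow(s),s["width"]*92)
cv2.imwrite("pics/w2.png",get_image("wrist"))
w=np.array([.5519,-.0153,.0902]); print((w-p)*100)
E
```

```text
[ 0.55139422 -0.01563079  0.16575437] -4.920371851718359 38.43132869823588
[ 0.05057815  0.03307853 -7.55543732]
```

View pics/w2.png

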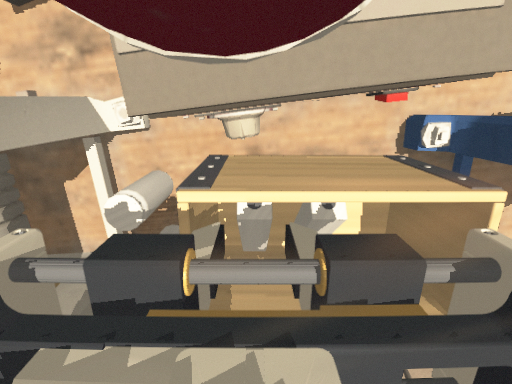

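Request:
apply_moves([
  {"x": 0, "y": 0, "z": -3, "yaw": 0, "hand": -0.17},
  {"x": 0, "y": 0, "z": -5.5, "yaw": 0, "hand": -0.17},
  {"x": 0, "y": 0, "z": -7.5, "yaw": 0, "hand": -0.17},
  {"x": 0, "y": 0, "z": -7.5, "yaw": 0, "hand": -0.17},
  {"x": 0, "y": 0, "z": -7.5, "yaw": 0, "hand": -0.5},
  {"x": 0, "y": 0, "z": -7.5, "yaw": 0, "hand": -0.5},
  {"x": 0, "y": 0, "z": -7.5, "yaw": 0, "hand": -0.5},
], newtons=12)

```text
clock: 5.12
position: [0.5537, -0.0149, 0.093]
ee_rot: [-3.139, 0.135, -0.004]
force: [1.6, -0.7, 6.3]
width: 0.299
gripper_force: 12.0
```

Request:
apply_moves([
  {"x": -0.3, "y": 0, "z": 0.3, "yaw": 0, "hand": -0.5},
  {"x": -0.6, "y": 0.05, "z": 0.5, "yaw": 0, "hand": -0.5},
  {"x": -0.9, "y": 0.1, "z": 0.7, "yaw": 0, "hand": -0.5},
  {"x": -1.2, "y": 0.1, "z": 0.9, "yaw": 0, "hand": -0.5},
])

```text
clock: 5.62
position: [0.5405, -0.014, 0.101]
ee_rot: [-3.139, 0.135, -0.001]
force: [3.3, -0.4, 0.4]
width: 0.304
gripper_force: 12.0
```

Request:
apply_moves([
  {"x": -0.7, "y": 0.05, "z": 0.3, "yaw": 0, "hand": -0.5},
  {"x": -1.4, "y": 0.1, "z": 0.6, "yaw": 0, "hand": -0.5},
  {"x": -2.1, "y": 0.2, "z": 0.8, "yaw": 0, "hand": -0.5},
  {"x": -2.9, "y": 0.25, "z": 1.0, "yaw": 0, "hand": -0.5},
  {"x": -3.6, "y": 0.3, "z": 1.1, "yaw": 0, "hand": -0.5},
  {"x": -4.4, "y": 0.4, "z": 1.15, "yaw": 0, "hand": -0.5},
  {"x": -5.2, "y": 0.45, "z": 1.15, "yaw": 0, "hand": -0.5},
  {"x": -6.0, "y": 0.5, "z": 1.05, "yaw": 0, "hand": -0.5},
  {"x": -6.0, "y": 0.5, "z": 1.05, "yaw": 0, "hand": -0.5},
])

```text
clock: 6.75
position: [0.4795, -0.0089, 0.1112]
ee_rot: [3.138, -0.134, -0.002]
force: [-2.1, 0.4, 5.8]
width: 0.302
gripper_force: 12.0
```

Request:
apply_moves([
  {"x": 0, "y": 0, "z": 0, "yaw": 0, "hand": -0.25},
  {"x": 0, "y": 0, "z": 0, "yaw": 0, "hand": -0.17},
  {"x": 0, "y": 0, "z": 2, "yaw": 0, "hand": -0.17},
  {"x": 0, "y": 0, "z": 6, "yaw": 0, "hand": -0.17},
  {"x": 2, "y": 0, "z": 10, "yaw": 0, "hand": -0.17},
  {"x": 2, "y": 0, "z": 14, "yaw": 0, "hand": -0.17},
  {"x": 2, "y": 0, "z": 14, "yaw": 0, "hand": -0.17},
])

```text
clock: 7.62
position: [0.5023, -0.0086, 0.2538]
ee_rot: [-3.138, 0.135, -0.007]
force: [0.1, 0.3, -0.6]
width: 0.418
gripper_force: 0.0
```

```bash
python3 - <<'E'
from h import *
s=observe(); p=s["position"]; print(p,yawnow(s),s["width"]*92)
a=get_image("wrist"); cv2.imwrite("pics/w3.png",a)
print([(np.round(d["rect"]).tolist(),round(d["p"],2)) for d in recognise("bar_0","wrist")])
w=np.array([.5469,-.0735,.0902]); print((w-p)*100)
for y in (.0598,.0014):
  print([proj(np.r_[b2w(-.0385+dx,y+dy),.138],"wrist").round(0).tolist() for dx,dy in((.014,.014),(.014,-.014),(-.014,-.014))])
E
```

```text
[ 0.50230991 -0.00862977  0.25383132] -4.934425128330913 38.44640654585316
[([289.0, 122.0, 325.0, 193.0], 0.95), ([241.0, 170.0, 272.0, 221.0], 0.59)]
[  4.45900901  -6.4870225  -16.36313225]
[[[243.0, 196.0]], [[271.0, 196.0]], [[270.0, 222.0]]]
[[[300.0, 196.0]], [[327.0, 196.0]], [[325.0, 222.0]]]
```

View pics/w3.png

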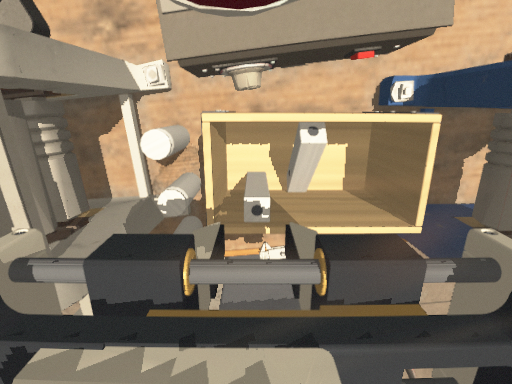

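Request:
apply_moves([
  {"x": 2, "y": -3, "z": 0, "yaw": 0, "hand": -0.17},
  {"x": 4.3, "y": -6.5, "z": 0, "yaw": 0, "hand": -0.17},
  {"x": 4.3, "y": -6.5, "z": -5, "yaw": 0, "hand": -0.17},
  {"x": 4.3, "y": -6.5, "z": -9, "yaw": 0, "hand": -0.17},
  {"x": 4.3, "y": -6.5, "z": -12, "yaw": 0, "hand": -0.17},
  {"x": 4.3, "y": -6.5, "z": -14.5, "yaw": 0, "hand": -0.17},
  {"x": 4.3, "y": -6.5, "z": -16.2, "yaw": 0, "hand": -0.17},
  {"x": 4.3, "y": -6.5, "z": -16.2, "yaw": 0, "hand": -0.17},
])

```text
clock: 8.72
position: [0.5423, -0.074, 0.0877]
ee_rot: [-3.138, 0.134, 0.005]
force: [-1.0, 0.1, 0.2]
width: 0.415
gripper_force: 0.0
```

Request:
apply_moves([
  {"x": 0, "y": 0, "z": 0, "yaw": 0, "hand": -0.5},
  {"x": 0, "y": 0, "z": 0, "yaw": 0, "hand": -0.5},
  {"x": 0, "y": 0, "z": 0, "yaw": 0, "hand": -0.5},
  {"x": -0.3, "y": 0, "z": 0.3, "yaw": 0, "hand": -0.5},
  {"x": -0.6, "y": 0.05, "z": 0.5, "yaw": 0, "hand": -0.5},
  {"x": -1.2, "y": 0.1, "z": 0.9, "yaw": 0, "hand": -0.5},
])

```text
clock: 9.48
position: [0.5318, -0.073, 0.0987]
ee_rot: [-3.139, 0.135, -0.002]
force: [2.3, 0.3, 0.3]
width: 0.307
gripper_force: 12.0
```

Request:
apply_moves([
  {"x": -0.7, "y": 0.05, "z": 0.3, "yaw": 0, "hand": -0.5},
  {"x": -1.4, "y": 0.1, "z": 0.6, "yaw": 0, "hand": -0.5},
  {"x": -2.1, "y": 0.2, "z": 0.8, "yaw": 0, "hand": -0.5},
  {"x": -2.9, "y": 0.25, "z": 1.0, "yaw": 0, "hand": -0.5},
  {"x": -3.6, "y": 0.3, "z": 1.1, "yaw": 0, "hand": -0.5},
  {"x": -4.4, "y": 0.4, "z": 1.1, "yaw": 0, "hand": -0.5},
  {"x": -5.2, "y": 0.45, "z": 1.1, "yaw": 0, "hand": -0.5},
  {"x": -5.9, "y": 0.5, "z": 0.95, "yaw": 0, "hand": -0.5},
  {"x": -5.9, "y": 0.5, "z": 0.9, "yaw": 0, "hand": -0.5},
])

```text
clock: 10.6
position: [0.4714, -0.0681, 0.1069]
ee_rot: [3.138, -0.135, -0.002]
force: [0.3, 0.0, -2.1]
width: 0.304
gripper_force: 12.0
```

Request:
apply_moves([
  {"x": 0, "y": 0, "z": -0.2, "yaw": 0, "hand": -0.5},
  {"x": 0, "y": 0, "z": -0.2, "yaw": 0, "hand": -0.25},
  {"x": 0, "y": 0, "z": -0.2, "yaw": 0, "hand": -0.17},
  {"x": 0, "y": 0, "z": 2, "yaw": 0, "hand": -0.17},
  {"x": 0, "y": 0, "z": 6, "yaw": 0, "hand": -0.17},
  {"x": 0, "y": 2, "z": 11, "yaw": 0, "hand": -0.17},
  {"x": -4, "y": 5, "z": 15, "yaw": 0, "hand": -0.17},
  {"x": -8, "y": 8, "z": 19, "yaw": 0, "hand": -0.17},
  {"x": -8, "y": 8, "z": 19, "yaw": 0, "hand": -0.17},
  {"x": -8, "y": 8, "z": 19, "yaw": 0, "hand": -0.17},
])

```text
clock: 11.85
position: [0.3926, 0.0114, 0.2972]
ee_rot: [3.137, -0.136, 0.001]
force: [-0.1, 0.6, 0.2]
width: 0.412
gripper_force: 0.0
```

```bash
python3 - <<'E'
from h import *
s=observe(); p=s["position"]; print(p,yawnow(s),s["width"]*92,s["joints"].round(2))
a=get_image("wrist"); cv2.imwrite("pics/w4.png",a)
for q in("bar_0","can_0"):print([(np.round(d["rect"]).tolist(),round(d["p"],2)) for d in recognise(q,"wrist")])
for y in (.0598,.0014):
  print([proj(np.r_[b2w(-.0385+dx,y+dy),.138],"wrist").round(0).tolist() for dx,dy in((.014,.014),(.014,-.014),(-.014,-.014))])
E
```

```text
[0.39256526 0.01138594 0.29721487] -4.950656533733265 37.920677032593 [ 0.73  0.06 -0.91  1.92  0.05  1.19 -1.85]
[([251.0, 85.0, 283.0, 113.0], 0.87), ([294.0, 86.0, 333.0, 114.0], 0.66)]
[([168.0, 90.0, 211.0, 124.0], 0.91), ([156.0, 29.0, 196.0, 72.0], 0.85), ([173.0, 144.0, 210.0, 176.0], 0.78)]
[[[254.0, 87.0]], [[280.0, 87.0]], [[280.0, 114.0]]]
[[[308.0, 87.0]], [[334.0, 87.0]], [[332.0, 114.0]]]
```

View pics/w4.png

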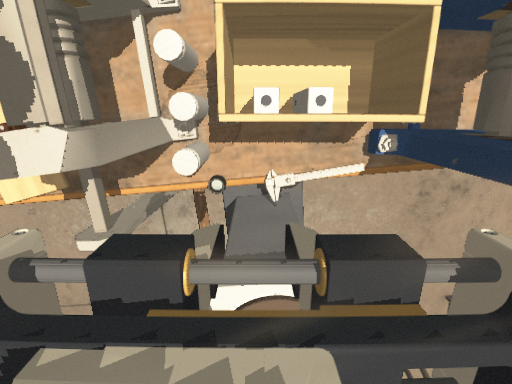

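```bash
python3 - <<'E'
from h import *
p=onz([(170,45),(185,106.5),(187,161)],.1,"wrist"); print(p.round(4))
s=observe(); im=cv2.imread("pics/w4.png"); g=im.min(2)
for (x0,y0,x1,y1) in [(150,28,198,74),(165,88,212,126),(170,142,212,178)]:
    m=(g[y0:y1,x0:x1]>185).astype(np.uint8); n,l,st,c=cv2.connectedComponentsWithStats(m); k=1+st[1:,4].argmax(); print(c[k]+[x0,y0],st[k])
    print(onz(c[k]+[x0,y0],.1,"wrist").round(4))
E
```

```text
[[0.5506 0.0972 0.1   ]
 [0.4806 0.0902 0.1   ]
 [0.4133 0.0982 0.1   ]]
[167.51928375  44.00688705] [  3   1  31  31 726]
[[0.5519 0.1    0.1   ]]
[182.51799687 105.57902973] [  4   4  29  29 639]
[[0.482  0.0931 0.1   ]]
[185.27648115 161.497307  ] [  2   7  28  26 557]
[[0.4129 0.1005 0.1   ]]
```

Request:
apply_moves([
  {"x": 0.5, "y": 1, "z": 0, "yaw": -10.5, "hand": -0.09},
  {"x": 1, "y": 3, "z": 0, "yaw": -21, "hand": -0.09},
  {"x": 1.5, "y": 5, "z": 0, "yaw": -31.5, "hand": -0.09},
  {"x": 2.1, "y": 7, "z": 0, "yaw": -42, "hand": -0.09},
  {"x": 2.1, "y": 8.8, "z": 0, "yaw": -52.5, "hand": -0.09},
  {"x": 2.1, "y": 8.8, "z": 0, "yaw": -63, "hand": -0.09},
  {"x": 2.1, "y": 8.8, "z": -3, "yaw": -73.5, "hand": -0.09},
  {"x": 2.1, "y": 8.8, "z": -6, "yaw": -85, "hand": -0.09},
  {"x": 2.1, "y": 8.8, "z": -10, "yaw": -85, "hand": -0.09},
  {"x": 2.1, "y": 8.8, "z": -14, "yaw": -85, "hand": -0.09},
])

```text
clock: 13.25
position: [0.4165, 0.0872, 0.2152]
ee_rot: [2.772, -1.404, -0.067]
force: [1.0, 0.2, -1.2]
width: 0.454
gripper_force: 0.0
```

```bash
python3 - <<'E'
from h import *
s=observe(); p=s["position"]; print(p,yawnow(s),s["width"]*92,s["joints"].round(2))
a=get_image("wrist"); cv2.imwrite("pics/w5.png",a)
for d in silhouettes("can_0","wrist"): print(d["rect"],d["p"])
print(proj([[.4135,.0995,.1],[.482,.092,.1]],"wrist"))
E
```

```text
[0.41653535 0.08719158 0.21523876] -53.74860240109939 41.81228629467783 [-0.78  0.15  0.53  2.04 -0.09  1.03 -2.72]
[108.5, 97.4, 168.2, 132.4] 0.82
[227.5, 164.1, 261.8, 209.3] 0.76
[174.1, 125.5, 218.8, 170.1] 0.73
[[242.55784135 194.13478238]
 [189.50103327 148.94723608]]
```

View pics/w5.png

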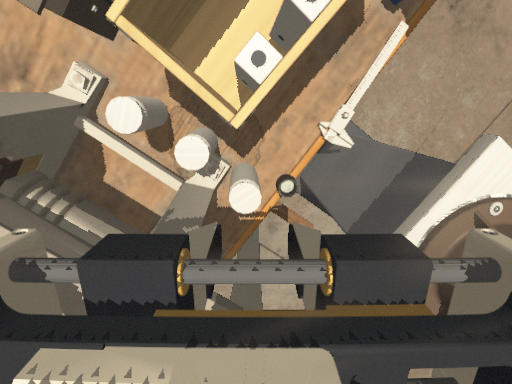

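Request:
apply_moves([
  {"x": 0, "y": -1, "z": 6, "yaw": 10, "hand": -0.09},
  {"x": 0, "y": -3, "z": 12, "yaw": 20, "hand": -0.09},
  {"x": 0, "y": -4, "z": 14, "yaw": 30, "hand": -0.09},
  {"x": 0, "y": -4, "z": 14, "yaw": 40, "hand": -0.09},
  {"x": 0, "y": -4, "z": 14, "yaw": 50, "hand": -0.09},
  {"x": 0, "y": -4, "z": 14, "yaw": 60, "hand": -0.09},
  {"x": 0, "y": -4, "z": 14, "yaw": 70, "hand": -0.09},
  {"x": 0, "y": -4, "z": 14, "yaw": 80, "hand": -0.09},
  {"x": 0, "y": -4, "z": 14, "yaw": 80, "hand": -0.09},
])

```text
clock: 14.48
position: [0.416, 0.0466, 0.3571]
ee_rot: [3.005, 0.705, -0.02]
force: [-0.4, -0.1, 0.2]
width: 0.456
gripper_force: 0.0
```

```bash
python3 - <<'E'
from h import *
s=observe(); p=s["position"]; print(p,yawnow(s),s["width"]*92,s["joints"].round(2))
E
```

```text
[0.41597392 0.04662146 0.35705781] 26.374614039823122 41.96881471170791 [-0.78 -0.03  0.48  1.84  0.07  1.35 -1.42]
```

Request:
apply_moves([
  {"x": 0, "y": 0, "z": 0, "yaw": 10, "hand": -0.09},
  {"x": 0, "y": 0, "z": 0, "yaw": 20, "hand": -0.09},
  {"x": 0, "y": 1, "z": 0, "yaw": 30, "hand": -0.09},
  {"x": 0, "y": 2, "z": 0, "yaw": 40, "hand": -0.09},
  {"x": 0, "y": 3, "z": 0, "yaw": 50, "hand": -0.09},
  {"x": 0, "y": 4, "z": 0, "yaw": 60, "hand": -0.09},
  {"x": 0, "y": 4.8, "z": 0, "yaw": 70, "hand": -0.09},
  {"x": 0, "y": 4.8, "z": 0, "yaw": 70, "hand": -0.09},
])

```text
clock: 15.48
position: [0.416, 0.0953, 0.3567]
ee_rot: [2.063, 2.3, 0.03]
force: [-0.2, -0.1, 0.1]
width: 0.452
gripper_force: 0.0
```

```bash
python3 - <<'E'
from h import *
s=observe(); p=s["position"]; print(p,yawnow(s),s["width"]*92,s["joints"].round(2))
a=get_image("wrist"); cv2.imwrite("pics/w6.png",a)
for d in silhouettes("can_0","wrist"): print(d["rect"],d["p"])
print(proj([[.4135,.0995,.1],[.482,.092,.1]],"wrist"))
E
```

```text
[0.41595838 0.09525176 0.35671159] 96.20368258288059 41.54727826238665 [-0.87 -0.05  0.47  1.86  0.07  1.29 -0.31]
[233.4, 134.3, 255.4, 163.7] 0.87
[308.7, 143.3, 344.9, 174.1] 0.83
[271.6, 141.8, 302.5, 172.9] 0.67
[271.8, 210.6, 289.2, 240.2] 0.21
[[244.70457966 155.89835634]
 [288.7556705  165.04961815]]
```

View pics/w6.png

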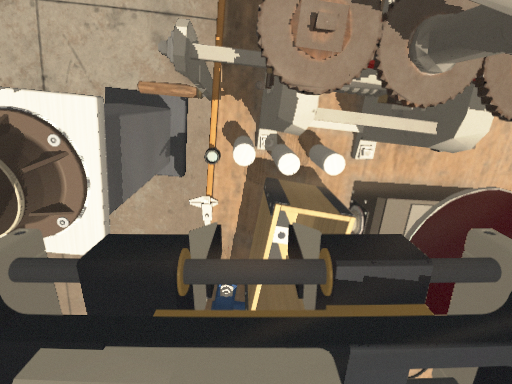

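Request:
apply_moves([
  {"x": -0.2, "y": 0.1, "z": -5, "yaw": 0, "hand": -0.09},
  {"x": -0.2, "y": 0.1, "z": -10, "yaw": 0, "hand": -0.09},
  {"x": -0.2, "y": 0.1, "z": -14, "yaw": 0, "hand": -0.09},
  {"x": -0.2, "y": 0.1, "z": -17, "yaw": 0, "hand": -0.09},
  {"x": -0.2, "y": 0.1, "z": -20, "yaw": 0, "hand": -0.09},
  {"x": -0.2, "y": 0.1, "z": -22, "yaw": 0, "hand": -0.09},
  {"x": -0.2, "y": 0.1, "z": -24, "yaw": 0, "hand": -0.09},
  {"x": -0.2, "y": 0.1, "z": -24, "yaw": 0, "hand": -0.09},
])

```text
clock: 16.58
position: [0.4131, 0.0956, 0.1156]
ee_rot: [2.064, 2.301, 0.026]
force: [0.9, -0.2, 0.1]
width: 0.455
gripper_force: 0.0
```

Request:
apply_moves([
  {"x": 0, "y": 0, "z": -1.5, "yaw": 0, "hand": -0.09},
  {"x": 0, "y": 0, "z": -2.5, "yaw": 0, "hand": -0.09},
  {"x": 0, "y": 0, "z": -3.5, "yaw": 0, "hand": -0.09},
  {"x": 0, "y": 0, "z": -3.9, "yaw": 0, "hand": -0.09},
  {"x": 0, "y": 0, "z": -3.9, "yaw": 0, "hand": -0.09},
])

```text
clock: 17.2
position: [0.4138, 0.0963, 0.0773]
ee_rot: [2.059, 2.305, 0.03]
force: [0.4, 1.0, 0.5]
width: 0.451
gripper_force: 0.0
```

Clear. Close and lift.

Request:
apply_moves([
  {"x": 0, "y": 0, "z": 0, "yaw": 0, "hand": -0.4},
  {"x": 0, "y": 0, "z": 0, "yaw": 0, "hand": -0.4},
  {"x": 0, "y": 0, "z": 0, "yaw": 0, "hand": -0.4},
  {"x": 0, "y": 0, "z": 0.5, "yaw": 0, "hand": -0.4},
  {"x": 0, "y": 0, "z": 1, "yaw": 0, "hand": -0.4},
  {"x": 0, "y": 0, "z": 1, "yaw": 0, "hand": -0.4},
], newtons=20)

```text
clock: 17.95
position: [0.4142, 0.0965, 0.0879]
ee_rot: [2.058, 2.305, 0.032]
force: [0.1, -0.4, -2.9]
width: 0.382
gripper_force: 19.8
```

Request:
apply_moves([
  {"x": 0, "y": 0, "z": 5, "yaw": 0, "hand": -0.4},
  {"x": 0, "y": 0, "z": 10, "yaw": 0, "hand": -0.4},
  {"x": 0, "y": 0, "z": 15, "yaw": 0, "hand": -0.4},
  {"x": 0, "y": 0, "z": 20, "yaw": 10, "hand": -0.4},
  {"x": 1, "y": -4, "z": 20, "yaw": 20, "hand": -0.4},
  {"x": 2, "y": -9, "z": 20, "yaw": 30, "hand": -0.4},
  {"x": 4, "y": -14, "z": 20, "yaw": 40, "hand": -0.4},
  {"x": 5, "y": -18, "z": 20, "yaw": 50, "hand": -0.4},
  {"x": 6, "y": -21, "z": 20, "yaw": 60, "hand": -0.4},
  {"x": 6.5, "y": -22.5, "z": 20, "yaw": 70, "hand": -0.4},
])

```text
clock: 19.2
position: [0.4785, -0.129, 0.2873]
ee_rot: [0.608, 3.048, 0.066]
force: [0.5, 0.7, -2.3]
width: 0.388
gripper_force: 19.8
```

Request:
apply_moves([
  {"x": 0, "y": 0, "z": 0, "yaw": 9, "hand": -0.4},
  {"x": 0, "y": 0, "z": 0, "yaw": 9, "hand": -0.4},
  {"x": 0, "y": 0, "z": 0, "yaw": 9, "hand": -0.4},
])

```text
clock: 19.58
position: [0.4783, -0.127, 0.2873]
ee_rot: [0.379, 3.089, 0.071]
force: [0.5, -0.1, -1.8]
width: 0.383
gripper_force: 19.8
```

```bash
python3 - <<'E'
from h import *
s=observe(); p=s["position"]; print(p,yawnow(s),s["width"]*92,s["force"],s["joints"].round(2))
a=get_image("wrist"); cv2.imwrite("pics/w7.png",a)
for d in silhouettes("can_0","wrist"): print(d["rect"],d["p"])
w=np.r_[b2w(-.030,-.060)+[.003,0],.088]; print((w-p)*100)
E
```

```text
[ 0.47830884 -0.12696808  0.28730494] 165.97713088117234 35.23651068560201 [ 0.52856091 -0.1297467  -1.8318629 ] [-0.46  0.17  0.77  1.85 -0.18  1.15  1.7 ]
[225.2, 175.0, 288.8, 259.5] 0.88
[373.9, 110.4, 427.0, 144.3] 0.8
[  0.08769993  -0.20508712 -19.93049406]
```

View pics/w7.png

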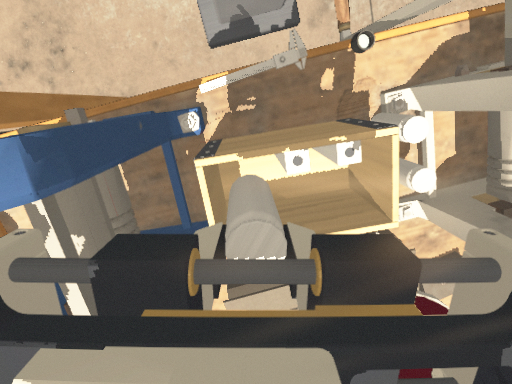

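Request:
apply_moves([
  {"x": 0, "y": 0, "z": 0, "yaw": 4, "hand": -0.4},
  {"x": 0, "y": 0, "z": 0, "yaw": 9, "hand": -0.4},
  {"x": 0, "y": 0, "z": 0, "yaw": 9, "hand": -0.4},
  {"x": 0, "y": 0, "z": 0, "yaw": 9, "hand": -0.4},
])

```text
clock: 20.18
position: [0.4785, -0.1271, 0.2875]
ee_rot: [0.134, 3.112, 0.074]
force: [0.3, 0.1, -2.0]
width: 0.387
gripper_force: 19.8
```

```bash
cat >> h.py <<'E'
def st(w=None):
    s=observe(); p=s["position"]; M=R.from_rotvec(s["ee_rot"]).as_matrix()
    print(p.round(4),"yaw",yawnow(s).round(1),"w",(s["width"]*92).round(1),"zaxis",M[:,2].round(3),"F",s["force"].round(1),"q",s["joints"].round(2))
    if w is not None: print("delta cm",((w-p)*100).round(2))
E
python3 - <<'E'
from h import *
st(np.r_[b2w(-.030,-.060)+[.003,0],.088])
E
```

```text
Traceback (most recent call last):
  File "h.py", line 24, in st
    print(p.round(4),"yaw",yawnow(s).round(1),"w",(s["width"]*92).round(1),"zaxis",M[:,2].round(3),"F",s["force"].round(1),"q",s["joints"].round(2))
                                                  ^^^^^^^^^^^^^^^^^^^^^
AttributeError: 'float' object has no attribute 'round'
```

Request:
apply_moves([
  {"x": 0, "y": -0.4, "z": -4, "yaw": 0, "hand": -0.4},
  {"x": 0, "y": -0.4, "z": -8, "yaw": 0, "hand": -0.4},
  {"x": 0, "y": -0.4, "z": -12, "yaw": 0, "hand": -0.4},
  {"x": 0, "y": -0.4, "z": -16, "yaw": 0, "hand": -0.4},
  {"x": 0, "y": -0.4, "z": -18.5, "yaw": 0, "hand": -0.4},
  {"x": 0, "y": -0.4, "z": -19.5, "yaw": 0, "hand": -0.4},
  {"x": 0, "y": -0.4, "z": -19.8, "yaw": 0, "hand": -0.4},
  {"x": 0, "y": -0.4, "z": -19.8, "yaw": 0, "hand": -0.4},
])

```text
clock: 21.18
position: [0.4782, -0.1311, 0.0909]
ee_rot: [0.133, 3.112, 0.076]
force: [-7.8, 4.0, 15.8]
width: 0.382
gripper_force: 30.6
```

```bash
sed -i 's/(s\["width"\]\*92).round(1)/round(float(s["width"])*92,1)/; s/yawnow(s).round(1)/round(float(yawnow(s)),1)/' h.py
python3 - <<'E'
from h import *
st(np.r_[b2w(-.030,-.060)+[.003,0],.088])
E
```

```text
[ 0.4782 -0.1311  0.0909] yaw 175.1 w 35.1 zaxis [ 0.028  0.048 -0.998] F [-7.8  4.  15.8] q [-0.26  0.44  0.62  2.09 -0.46  0.73  2.15]
delta cm [ 0.1   0.21 -0.29]
```

Request:
apply_moves([
  {"x": 0, "y": 0, "z": 0.2, "yaw": 0, "hand": -0.4},
  {"x": 0, "y": 0, "z": 0.2, "yaw": 0, "hand": -0.17},
  {"x": 0, "y": 0, "z": 0.2, "yaw": 0, "hand": -0.13},
  {"x": 0, "y": 0, "z": 0.2, "yaw": 0, "hand": -0.13},
])

```text
clock: 21.68
position: [0.4792, -0.1309, 0.0917]
ee_rot: [0.13, 3.112, 0.074]
force: [0.6, 3.6, 3.2]
width: 0.435
gripper_force: 2.1
```

Request:
apply_moves([
  {"x": 0, "y": 0, "z": 3, "yaw": 0, "hand": -0.13},
  {"x": 0, "y": 0, "z": 7, "yaw": 0, "hand": -0.13},
  {"x": 0, "y": 0, "z": 12, "yaw": 0, "hand": -0.13},
  {"x": 0, "y": 0, "z": 17, "yaw": 0, "hand": -0.13},
  {"x": 0, "y": 0, "z": 20, "yaw": 0, "hand": -0.13},
  {"x": 0, "y": 0, "z": 20, "yaw": 0, "hand": -0.13},
])

```text
clock: 22.42
position: [0.4795, -0.1321, 0.2934]
ee_rot: [0.131, 3.108, 0.073]
force: [-0.2, -0.9, -0.6]
width: 0.434
gripper_force: 0.0
```

```bash
python3 - <<'E'
from h import *
st()
a=get_image("wrist"); cv2.imwrite("pics/w8.png",a)
for q in("can_0","bar_0"):
  for d in recognise(q,"wrist"): print(q,np.round(d["rect"]),d["p"])
print(proj([np.r_[b2w(-.03,-.06),.108],np.r_[b2w(-.0385,.0014),.138]],"wrist"))
E
```

```text
[ 0.4795 -0.1321  0.2934] yaw 175.1 w 40.0 zaxis [ 0.032  0.046 -0.998] F [-0.2 -0.9 -0.6] q [-0.45  0.17  0.78  1.83 -0.19  1.17  1.88]
can_0 [398. 181. 428. 214.] 0.94
can_0 [376. 128. 429. 166.] 0.77
can_0 [233. 152. 263. 177.] 0.64
bar_0 [282. 155. 315. 176.] 0.84
bar_0 [313. 156. 366. 174.] 0.74
[[248.22347745 169.14334043]
 [302.23248052 167.42240297]]
```

View pics/w8.png

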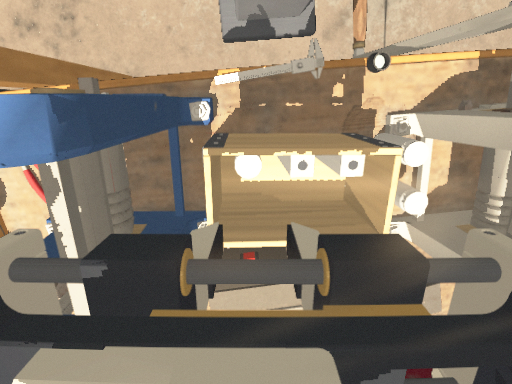

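Request:
apply_moves([
  {"x": 0, "y": 3, "z": 0, "yaw": -9, "hand": -0.09},
  {"x": 0, "y": 6, "z": 0, "yaw": -18, "hand": -0.09},
  {"x": 0, "y": 9, "z": 0, "yaw": -27, "hand": -0.09},
  {"x": 0, "y": 12, "z": 0, "yaw": -36, "hand": -0.09},
  {"x": 0, "y": 15, "z": 0, "yaw": -45, "hand": -0.09},
  {"x": 0, "y": 18, "z": 0, "yaw": -54, "hand": -0.09},
  {"x": 0, "y": 20, "z": 0, "yaw": -63, "hand": -0.09},
  {"x": 0.2, "y": 22, "z": 0, "yaw": -72, "hand": -0.09},
  {"x": 0.2, "y": 22, "z": 0, "yaw": -72, "hand": -0.09},
  {"x": 0.2, "y": 22, "z": 0, "yaw": -72, "hand": -0.09},
])

```text
clock: 23.82
position: [0.4801, 0.0876, 0.2907]
ee_rot: [1.919, 2.426, 0.033]
force: [-0.3, -0.2, 0.1]
width: 0.452
gripper_force: 0.0
```

```bash
python3 - <<'E'
from h import *
st()
a=get_image("wrist"); cv2.imwrite("pics/w9.png",a)
for q in("can_0",):
  for d in silhouettes(q,"wrist"):
    m=d["mask"]; g=m&(a.min(2)>185); c=cv2.moments(g.astype(np.uint8),True); c=np.array([c["m10"],c["m01"]])/max(c["m00"],1)
    print(q,np.round(d["rect"]),round(d["p"],2),c.round(1),g.sum(),onz(c,.1,"wrist").round(4))
print(proj([[.482,.092,.1],[.551,.098,.1]],"wrist"))
E
```

```text
[0.4801 0.0876 0.2907] yaw 103.3 w 41.6 zaxis [ 0.051 -0.013 -0.999] F [-0.3 -0.2  0.1] q [-0.98  0.13  0.76  1.88 -0.07  1.12  0.04]
can_0 [236. 137. 265. 177.] 0.68 [249.7 164.2] 530 [[0.482  0.0948 0.1   ]]
can_0 [282. 149. 317. 183.] 0.68 [303.8 171.2] 508 [[0.5527 0.1012 0.1   ]]
can_0 [205. 297. 223. 311.] 0.54 [213.5 304.8] 147 [[ 0.4768 -0.1292  0.1   ]]
[[249.26657782 166.28053329]
 [301.85782735 173.22117348]]
```

Request:
apply_moves([
  {"x": 0, "y": -4, "z": 0, "yaw": 10, "hand": -0.09},
  {"x": 0, "y": -8, "z": 0, "yaw": 20, "hand": -0.09},
  {"x": 0, "y": -12, "z": 0, "yaw": 30, "hand": -0.09},
  {"x": 0, "y": -16, "z": 0, "yaw": 40, "hand": -0.09},
  {"x": 0, "y": -20, "z": 0, "yaw": 50, "hand": -0.09},
  {"x": 0, "y": -22, "z": 0, "yaw": 60, "hand": -0.09},
  {"x": 0, "y": -22, "z": 0, "yaw": 65, "hand": -0.09},
  {"x": 0, "y": -22, "z": 0, "yaw": 65, "hand": -0.09},
  {"x": 0, "y": -22, "z": 0, "yaw": 65, "hand": -0.09},
])

```text
clock: 25.05
position: [0.4803, -0.1314, 0.2914]
ee_rot: [0.323, 3.095, 0.071]
force: [-0.1, -0.5, 0.1]
width: 0.457
gripper_force: 0.0
```

Request:
apply_moves([
  {"x": 0, "y": 6, "z": 0, "yaw": -10.7, "hand": -0.09},
  {"x": 0, "y": 12, "z": 0, "yaw": -21.4, "hand": -0.09},
  {"x": 0, "y": 18, "z": 0, "yaw": -32, "hand": -0.09},
  {"x": 0, "y": 22, "z": 0, "yaw": -42, "hand": -0.09},
])

```text
clock: 25.55
position: [0.4811, 0.0661, 0.2917]
ee_rot: [1.213, 2.854, 0.055]
force: [0.2, 0.3, 0.6]
width: 0.454
gripper_force: 0.0
```

Request:
apply_moves([
  {"x": 0, "y": 0, "z": 0, "yaw": 0, "hand": -0.09},
  {"x": 0, "y": 0, "z": 0, "yaw": 0, "hand": -0.09},
])

```text
clock: 25.8
position: [0.4813, 0.0642, 0.2914]
ee_rot: [1.203, 2.858, 0.053]
force: [-0.2, -0.1, 0.6]
width: 0.453
gripper_force: 0.0
```

```bash
python3 - <<'E'
from h import *
st()
E
```

```text
[0.4813 0.0642 0.2914] yaw 134.3 w 41.7 zaxis [ 0.05   0.016 -0.999] F [-0.2 -0.1  0.6] q [-0.88  0.12  0.73  1.88 -0.09  1.12  0.66]
```

Request:
apply_moves([
  {"x": 0.1, "y": 1, "z": 0, "yaw": -10, "hand": -0.09},
  {"x": 0.1, "y": 2, "z": 0, "yaw": -20, "hand": -0.09},
  {"x": 0.1, "y": 2.5, "z": 0, "yaw": -30, "hand": -0.09},
  {"x": 0.1, "y": 2.5, "z": -5, "yaw": -38, "hand": -0.09},
  {"x": 0.1, "y": 2.5, "z": -10, "yaw": -38, "hand": -0.09},
  {"x": 0.1, "y": 2.5, "z": -14, "yaw": -38, "hand": -0.09},
  {"x": 0.1, "y": 2.5, "z": -17, "yaw": -38, "hand": -0.09},
  {"x": 0.1, "y": 2.5, "z": -17, "yaw": -38, "hand": -0.09},
])

```text
clock: 26.8
position: [0.4812, 0.0872, 0.1201]
ee_rot: [2.067, 2.302, 0.024]
force: [0.1, 0.1, 1.6]
width: 0.455
gripper_force: 0.0
```

```bash
python3 - <<'E'
from h import *
st([.482,.0895,.081])
E
```

```text
[0.4812 0.0872 0.1201] yaw 96.1 w 41.9 zaxis [ 0.046 -0.02  -0.999] F [0.1 0.1 1.6] q [-0.85  0.37  0.7   2.1  -0.31  0.73  0.15]
delta cm [ 0.08  0.23 -3.91]
```

Request:
apply_moves([
  {"x": 0.1, "y": 0.2, "z": -1.5, "yaw": 0, "hand": -0.09},
  {"x": 0.1, "y": 0.2, "z": -2.8, "yaw": 0, "hand": -0.09},
  {"x": 0.1, "y": 0.2, "z": -3.9, "yaw": 0, "hand": -0.09},
  {"x": 0.1, "y": 0.2, "z": -3.9, "yaw": 0, "hand": -0.09},
  {"x": 0.1, "y": 0.2, "z": -3.9, "yaw": 0, "hand": -0.4},
  {"x": 0.1, "y": 0.2, "z": -3.9, "yaw": 0, "hand": -0.4},
  {"x": 0.1, "y": 0.2, "z": -3.9, "yaw": 0, "hand": -0.4},
  {"x": 0.1, "y": 0.2, "z": -3.9, "yaw": 0, "hand": -0.4},
])

```text
clock: 27.8
position: [0.4835, 0.0913, 0.0825]
ee_rot: [2.064, 2.303, 0.031]
force: [0.0, 0.2, -0.6]
width: 0.381
gripper_force: 19.8
```

Request:
apply_moves([
  {"x": 0, "y": 0, "z": 1, "yaw": 0, "hand": -0.4},
  {"x": 0, "y": 0, "z": 4, "yaw": 0, "hand": -0.4},
  {"x": 0, "y": 0, "z": 8, "yaw": 0, "hand": -0.4},
  {"x": 0, "y": 0, "z": 12, "yaw": 0, "hand": -0.4},
  {"x": 0, "y": 0, "z": 16, "yaw": 0, "hand": -0.4},
  {"x": 0, "y": 0, "z": 20, "yaw": 0, "hand": -0.4},
  {"x": 0, "y": 0, "z": 20, "yaw": 0, "hand": -0.4},
  {"x": 0, "y": 0, "z": 20, "yaw": 0, "hand": -0.4},
])

```text
clock: 28.8
position: [0.4829, 0.0912, 0.2821]
ee_rot: [2.064, 2.304, 0.03]
force: [-0.3, 0.4, -2.4]
width: 0.379
gripper_force: 19.8
```

Request:
apply_moves([
  {"x": 0.5, "y": -2.5, "z": 0, "yaw": 8, "hand": -0.4},
  {"x": 1, "y": -5, "z": 0, "yaw": 16, "hand": -0.4},
  {"x": 1.5, "y": -7.5, "z": 0, "yaw": 24, "hand": -0.4},
  {"x": 2, "y": -10, "z": 0, "yaw": 32, "hand": -0.4},
  {"x": 2.5, "y": -12.5, "z": 0, "yaw": 40, "hand": -0.4},
  {"x": 3, "y": -15, "z": 0, "yaw": 48, "hand": -0.4},
  {"x": 3.5, "y": -17, "z": 0, "yaw": 55, "hand": -0.4},
  {"x": 4, "y": -19, "z": 0, "yaw": 62, "hand": -0.4},
  {"x": 4, "y": -19, "z": 0, "yaw": 62, "hand": -0.4},
  {"x": 4, "y": -19, "z": 0, "yaw": 62, "hand": -0.4},
])

```text
clock: 30.05
position: [0.5228, -0.0981, 0.2814]
ee_rot: [0.59, 3.055, 0.065]
force: [-1.0, -0.3, -2.0]
width: 0.377
gripper_force: 19.8
```

Request:
apply_moves([
  {"x": 0.5, "y": -1.5, "z": 0, "yaw": 8, "hand": -0.4},
  {"x": 1, "y": -3.5, "z": 0, "yaw": 17, "hand": -0.4},
  {"x": 1, "y": -3.5, "z": 0, "yaw": 17, "hand": -0.4},
  {"x": 1, "y": -3.5, "z": 0, "yaw": 17, "hand": -0.4},
])

```text
clock: 30.55
position: [0.5332, -0.1325, 0.282]
ee_rot: [0.132, 3.113, 0.073]
force: [0.4, -0.4, -1.6]
width: 0.377
gripper_force: 19.8
```

```bash
python3 - <<'E'
from h import *
st(np.r_[b2w(.027,-.060),.092])
get_image("wrist")
for d in recognise("can_0","wrist"): print(np.round(d["rect"]),round(d["p"],2))
E
```

```text
[ 0.5332 -0.1325  0.282 ] yaw 175.1 w 34.7 zaxis [ 0.026  0.046 -0.999] F [ 0.4 -0.4 -1.6] q [-0.34  0.29  0.69  1.73 -0.25  1.19  1.9 ]
delta cm [ -0.02  -0.14 -19.  ]
[404. 148. 440. 180.] 0.87
[231. 107. 258. 136.] 0.63
```

Request:
apply_moves([
  {"x": 0, "y": -0.1, "z": -4, "yaw": 0, "hand": -0.4},
  {"x": 0, "y": -0.1, "z": -8, "yaw": 0, "hand": -0.4},
  {"x": 0, "y": -0.1, "z": -12, "yaw": 0, "hand": -0.4},
  {"x": 0, "y": -0.1, "z": -15, "yaw": 0, "hand": -0.4},
  {"x": 0, "y": -0.1, "z": -17.5, "yaw": 0, "hand": -0.4},
  {"x": 0, "y": -0.1, "z": -18.5, "yaw": 0, "hand": -0.4},
  {"x": 0, "y": -0.1, "z": -18.8, "yaw": 0, "hand": -0.4},
  {"x": 0, "y": -0.1, "z": -18.8, "yaw": 0, "hand": -0.4},
])

```text
clock: 31.65
position: [0.5339, -0.1347, 0.0951]
ee_rot: [0.128, 3.112, 0.072]
force: [0.4, 0.3, -1.7]
width: 0.379
gripper_force: 19.8
```

Free hanging, about 4 mm above the floor; lower a bit, release, rise.

Request:
apply_moves([
  {"x": 0, "y": 0, "z": -0.25, "yaw": 0, "hand": -0.4},
  {"x": 0, "y": 0, "z": -0.25, "yaw": 0, "hand": -0.4},
  {"x": 0, "y": 0, "z": -0.25, "yaw": 0, "hand": -0.17},
  {"x": 0, "y": 0, "z": -0.25, "yaw": 0, "hand": -0.13},
  {"x": 0, "y": 0, "z": -0.25, "yaw": 0, "hand": -0.13},
])

```text
clock: 32.28
position: [0.5335, -0.1348, 0.0921]
ee_rot: [0.129, 3.113, 0.072]
force: [-0.9, 0.5, -0.0]
width: 0.435
gripper_force: 0.0
```

Request:
apply_moves([
  {"x": 0, "y": 0, "z": 3, "yaw": 0, "hand": -0.13},
  {"x": 0, "y": 0, "z": 8, "yaw": 0, "hand": -0.13},
  {"x": 0, "y": 0, "z": 13, "yaw": 0, "hand": -0.13},
  {"x": 0, "y": 0, "z": 18, "yaw": 0, "hand": -0.13},
  {"x": 0, "y": 0, "z": 20, "yaw": 0, "hand": -0.13},
  {"x": 0, "y": 0, "z": 20, "yaw": 0, "hand": -0.13},
])

```text
clock: 33.02
position: [0.5342, -0.135, 0.2934]
ee_rot: [0.128, 3.11, 0.072]
force: [-0.4, -0.6, -1.1]
width: 0.435
gripper_force: 0.0
```

Request:
apply_moves([
  {"x": 0.2, "y": 3, "z": 0, "yaw": -9, "hand": -0.09},
  {"x": 0.4, "y": 6, "z": 0, "yaw": -18, "hand": -0.09},
  {"x": 0.6, "y": 9, "z": 0, "yaw": -27, "hand": -0.09},
  {"x": 0.8, "y": 12, "z": 0, "yaw": -36, "hand": -0.09},
  {"x": 1, "y": 15, "z": 0, "yaw": -45, "hand": -0.09},
  {"x": 1.2, "y": 18, "z": 0, "yaw": -54, "hand": -0.09},
  {"x": 1.4, "y": 20, "z": 0, "yaw": -63, "hand": -0.09},
  {"x": 1.7, "y": 22, "z": 0, "yaw": -72, "hand": -0.09},
  {"x": 1.7, "y": 23, "z": 0, "yaw": -79, "hand": -0.09},
  {"x": 1.7, "y": 23, "z": 0, "yaw": -79, "hand": -0.09},
])

```text
clock: 34.28
position: [0.5497, 0.0963, 0.2904]
ee_rot: [2.061, 2.306, 0.027]
force: [-0.9, -0.3, 0.1]
width: 0.456
gripper_force: 0.0
```

```bash
python3 - <<'E'
from h import *
st([.5515,.0955,.080])
a=get_image("wrist"); cv2.imwrite("pics/w10.png",a)
for d in silhouettes("can_0","wrist"):
    m=d["mask"]; g=m&(a.min(2)>185); c=cv2.moments(g.astype(np.uint8),True); c=np.array([c["m10"],c["m01"]])/max(c["m00"],1)
    print(np.round(d["rect"]),round(d["p"],2),c.round(1),g.sum(),onz(c,.1,"wrist").round(4),onz(c,.108,"wrist").round(4))
print([b2w(-.03,-.06),b2w(.027,-.06)])
E
```

```text
[0.5497 0.0963 0.2904] yaw 96.4 w 41.9 zaxis [ 0.048 -0.019 -0.999] F [-0.9 -0.3  0.1] q [-0.99  0.32  0.94  1.73 -0.26  1.18  0.13]
delta cm [  0.18  -0.08 -21.04]
[211. 280. 233. 311.] 0.92 [221.4 308.4] 20 [[ 0.533 -0.126  0.1  ]] [[ 0.533 -0.119  0.108]]
[240. 139. 265. 176.] 0.6 [250.2 165.1] 531 [[0.5528 0.1006 0.1   ]] [[0.5523 0.1024 0.108 ]]
[array([ 0.47618583, -0.12901895]), array([ 0.53297762, -0.13388651])]
```

```bash
python3 - <<'E'
from h import *; import pickle
cm=pickle.load(open("cm1.pkl","rb"))
for z in(0,.05,.1,.15): print(z,onz([(150,10),(155,35)],z,"",cm)[:,:2].round(3).tolist())
print(onz([(400,75),(455,130)],.0,"scene").round(3), onz([(375,2),(405,100)],.1,"scene").round(3))
# w3 camera: rebuild from tool->cam offset
s=observe(); M=np.eye(4); M[:3,:3]=R.from_rotvec(s["ee_rot"]).as_matrix(); M[:3,3]=s["position"]
X=np.linalg.inv(M)@np.array(camera_model("wrist")["T"])
def at(p,r):
    M=np.eye(4); M[:3,:3]=R.from_rotvec(r).as_matrix(); M[:3,3]=p; c=dict(camera_model("wrist")); c["T"]=M@X; return c
c3=at([.5023,-.0086,.2538],[-3.138,.135,-.007])
for z in(0,.05,.1,.15): print(z,onz([(163,10),(175,75)],z,"",c3)[:,:2].round(3).tolist())
E
```

```text
0 [[0.698, 0.094], [0.655, 0.093]]
0.05 [[0.681, 0.079], [0.641, 0.078]]
0.1 [[0.663, 0.064], [0.628, 0.063]]
0.15 [[0.646, 0.049], [0.614, 0.048]]
[[ 1.157 -0.865  0.   ]
 [ 0.752 -0.935  0.   ]] [[ 1.641 -0.924  0.1  ]
 [ 0.895 -0.732  0.1  ]]
0 [[0.719, 0.094], [0.638, 0.091]]
0.05 [[0.702, 0.081], [0.631, 0.078]]
0.1 [[0.685, 0.067], [0.624, 0.065]]
0.15 [[0.668, 0.054], [0.617, 0.052]]
```

Request:
apply_moves([
  {"x": 0.2, "y": 0, "z": -4, "yaw": 0, "hand": -0.09},
  {"x": 0.2, "y": 0, "z": -8, "yaw": 0, "hand": -0.09},
  {"x": 0.2, "y": 0, "z": -11, "yaw": 0, "hand": -0.09},
  {"x": 0.2, "y": 0, "z": -13, "yaw": 0, "hand": -0.09},
  {"x": 0.2, "y": 0, "z": -15, "yaw": 0, "hand": -0.09},
  {"x": 0.2, "y": 0, "z": -17, "yaw": 0, "hand": -0.09},
  {"x": 0.2, "y": 0, "z": -17, "yaw": 0, "hand": -0.09},
])

```text
clock: 35.25
position: [0.5513, 0.094, 0.1208]
ee_rot: [2.064, 2.304, 0.027]
force: [-0.3, 0.1, -0.3]
width: 0.456
gripper_force: 0.0
```

```bash
python3 - <<'E'
from h import *
st([.552,.0965,.081])
E
```

```text
[0.5513 0.094  0.1208] yaw 96.3 w 41.9 zaxis [ 0.047 -0.019 -0.999] F [-0.3  0.1 -0.3] q [-0.84  0.51  0.79  1.94 -0.46  0.83  0.3 ]
delta cm [ 0.07  0.25 -3.98]
```

Request:
apply_moves([
  {"x": 0.1, "y": 0.2, "z": -1.5, "yaw": 0, "hand": -0.09},
  {"x": 0.1, "y": 0.2, "z": -2.8, "yaw": 0, "hand": -0.09},
  {"x": 0.1, "y": 0.2, "z": -3.9, "yaw": 0, "hand": -0.09},
  {"x": 0.1, "y": 0.2, "z": -3.9, "yaw": 0, "hand": -0.09},
  {"x": 0.1, "y": 0.2, "z": -3.9, "yaw": 0, "hand": -0.4},
  {"x": 0.1, "y": 0.2, "z": -3.9, "yaw": 0, "hand": -0.4},
  {"x": 0.1, "y": 0.2, "z": -3.9, "yaw": 0, "hand": -0.4},
  {"x": 0.1, "y": 0.2, "z": -3.9, "yaw": 0, "hand": -0.4},
])

```text
clock: 36.25
position: [0.5535, 0.0973, 0.0831]
ee_rot: [2.064, 2.303, 0.031]
force: [0.3, -0.1, -0.4]
width: 0.379
gripper_force: 19.9
```

Request:
apply_moves([
  {"x": 0, "y": 0, "z": 1, "yaw": 0, "hand": -0.4},
  {"x": 0, "y": 0, "z": 4, "yaw": 0, "hand": -0.4},
  {"x": 0, "y": 0, "z": 8, "yaw": 0, "hand": -0.4},
  {"x": 0, "y": 0, "z": 12, "yaw": 0, "hand": -0.4},
  {"x": 0, "y": 0, "z": 16, "yaw": 0, "hand": -0.4},
  {"x": 0, "y": 0, "z": 20, "yaw": 0, "hand": -0.4},
  {"x": 0, "y": 0, "z": 20, "yaw": 0, "hand": -0.4},
  {"x": 0, "y": 0, "z": 20, "yaw": 0, "hand": -0.4},
])

```text
clock: 37.25
position: [0.5529, 0.0973, 0.2826]
ee_rot: [2.064, 2.304, 0.03]
force: [-0.2, 1.2, -2.6]
width: 0.375
gripper_force: 19.9
```

```bash
python3 - <<'E'
from h import *
st(np.r_[b2w(.022,.035),.092])
E
```

```text
[0.5529 0.0973 0.2826] yaw 96.2 w 34.5 zaxis [ 0.049 -0.018 -0.999] F [-0.2  1.2 -2.6] q [-0.98  0.34  0.94  1.74 -0.27  1.16  0.14]
delta cm [ -1.68 -13.61 -19.06]
```

Request:
apply_moves([
  {"x": -0.2, "y": -1.5, "z": 0, "yaw": 8, "hand": -0.4},
  {"x": -0.4, "y": -3, "z": 0, "yaw": 16, "hand": -0.4},
  {"x": -0.6, "y": -4.5, "z": 0, "yaw": 24, "hand": -0.4},
  {"x": -0.8, "y": -6, "z": 0, "yaw": 32, "hand": -0.4},
  {"x": -1, "y": -7.5, "z": 0, "yaw": 40, "hand": -0.4},
  {"x": -1.2, "y": -9, "z": 0, "yaw": 48, "hand": -0.4},
  {"x": -1.4, "y": -10.5, "z": 0, "yaw": 56, "hand": -0.4},
  {"x": -1.6, "y": -12, "z": 0, "yaw": 62, "hand": -0.4},
  {"x": -1.6, "y": -12, "z": 0, "yaw": 62, "hand": -0.4},
  {"x": -1.6, "y": -12, "z": 0, "yaw": 62, "hand": -0.4},
])

```text
clock: 38.5
position: [0.5371, -0.022, 0.2822]
ee_rot: [0.589, 3.054, 0.065]
force: [0.1, 0.4, -0.7]
width: 0.379
gripper_force: 19.9
```

Request:
apply_moves([
  {"x": 0, "y": -1, "z": 0, "yaw": 8, "hand": -0.4},
  {"x": 0, "y": -1.7, "z": 0, "yaw": 17, "hand": -0.4},
  {"x": 0, "y": -1.7, "z": -3, "yaw": 17, "hand": -0.4},
  {"x": 0, "y": -1.7, "z": -7, "yaw": 17, "hand": -0.4},
  {"x": 0, "y": -1.7, "z": -10, "yaw": 17, "hand": -0.4},
  {"x": 0, "y": -1.7, "z": -10, "yaw": 17, "hand": -0.4},
])

```text
clock: 39.25
position: [0.5358, -0.0386, 0.1809]
ee_rot: [0.129, 3.118, 0.072]
force: [-0.1, 0.5, -1.7]
width: 0.376
gripper_force: 19.9
```

```bash
python3 - <<'E'
from h import *
st(np.r_[b2w(.022,.035)-[0,.003],.0925])
E
```

```text
[ 0.5358 -0.0386  0.1809] yaw 175.2 w 34.6 zaxis [ 0.022  0.045 -0.999] F [-0.1  0.5 -1.7] q [-0.46  0.36  0.62  1.9  -0.32  0.95  1.8 ]
delta cm [ 0.03 -0.32 -8.84]
```

Request:
apply_moves([
  {"x": 0, "y": -0.3, "z": -3, "yaw": 0, "hand": -0.4},
  {"x": 0, "y": -0.3, "z": -6, "yaw": 0, "hand": -0.4},
  {"x": 0, "y": -0.3, "z": -8, "yaw": 0, "hand": -0.4},
  {"x": 0, "y": -0.3, "z": -8.8, "yaw": 0, "hand": -0.4},
  {"x": 0, "y": -0.3, "z": -8.9, "yaw": 0, "hand": -0.4},
  {"x": 0, "y": -0.3, "z": -8.9, "yaw": 0, "hand": -0.4},
])

```text
clock: 40.0
position: [0.5382, -0.0427, 0.0949]
ee_rot: [0.128, 3.111, 0.073]
force: [0.2, -0.8, -2.1]
width: 0.376
gripper_force: 19.9
```

Request:
apply_moves([
  {"x": 0, "y": 0, "z": 0, "yaw": 0, "hand": -0.17},
  {"x": 0, "y": 0, "z": 0, "yaw": 0, "hand": -0.13},
  {"x": 0, "y": 0, "z": 0, "yaw": 0, "hand": -0.13},
  {"x": 0, "y": 0, "z": 3, "yaw": 0, "hand": -0.13},
  {"x": 0, "y": 0, "z": 8, "yaw": 0, "hand": -0.13},
  {"x": 0, "y": 0, "z": 13, "yaw": 0, "hand": -0.13},
  {"x": 0, "y": 0, "z": 19, "yaw": 0, "hand": -0.13},
  {"x": -4, "y": 0, "z": 25, "yaw": 0, "hand": 0},
  {"x": -4, "y": 0, "z": 25, "yaw": 0, "hand": 0},
  {"x": -4, "y": 0, "z": 25, "yaw": 0, "hand": 0},
])

```text
clock: 41.25
position: [0.4974, -0.0425, 0.3442]
ee_rot: [0.128, 3.112, 0.074]
force: [-0.9, -0.0, -0.4]
width: 0.503
gripper_force: 0.0
```

```bash
python3 - <<'E'
from h import *
st()
a=get_image("wrist"); cv2.imwrite("pics/w11.png",a)
for q in("can_0","bar_0"):
  for d in recognise(q,"wrist"): print(q,np.round(d["rect"]),round(d["p"],2))
a=get_image("scene"); cv2.imwrite("pics/scene1.png",a)
for q in("lid",):
  for d in recognise(q,"scene"): print(q,np.round(d["rect"]),round(d["p"],2))
E
```

```text
[ 0.4974 -0.0425  0.3442] yaw 175.3 w 46.3 zaxis [ 0.028  0.046 -0.999] F [-0.9 -0.  -0.4] q [-0.58  0.13  0.69  1.74 -0.14  1.28  1.63]
can_0 [239. 161. 260. 196.] 0.82
can_0 [173. 141. 204. 162.] 0.79
can_0 [175. 163. 206. 201.] 0.75
bar_0 [215. 139. 236. 159.] 0.78
bar_0 [252. 140. 284. 158.] 0.74
lid [135. 227. 189. 286.] 0.82
```

View pics/w11.png

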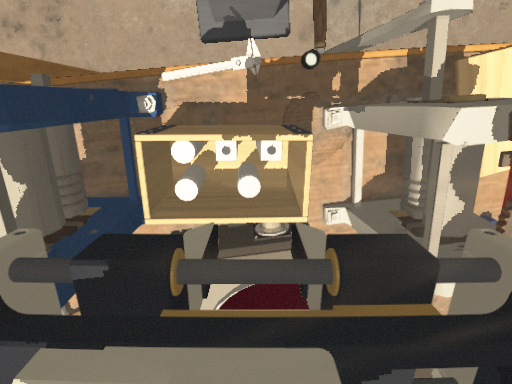

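```bash
python3 - <<'E'
from h import *
P=onz(np.array([(82,262),(177,225),(233,375),(140,415)])/3+[110,150],.014,"scene"); print(P.round(3).tolist(),P.mean(0).round(3))
a=cv2.imread("pics/scene1.png"); import cell
d=silhouettes("lid","scene")[0]; m=d["mask"].astype(np.uint8)
print(onz(cv2.minAreaRect(cv2.findContours(m,0,2)[0][0])[0],.014,"scene"))
c=max(cv2.findContours(m,0,2)[0],key=cv2.contourArea); print(cv2.approxPolyDP(c,6,True).reshape(-1,2).tolist())
W=onz(c.reshape(-1,2).astype(float),.014,"scene")[:,:2]; r=cv2.minAreaRect((W*1000).astype(np.float32)); print(r)
E
```

```text
[[0.566, 0.486, 0.014], [0.588, 0.365, 0.014], [0.369, 0.331, 0.014], [0.348, 0.443, 0.014]] [0.468 0.406 0.014]
[[0.46574194 0.40972273 0.014     ]]
[[168, 226], [138, 237], [155, 287], [186, 275], [172, 258], [177, 248]]
((469.91729736328125, 409.74713134765625), (225.8776092529297, 122.24234008789062), 10.783257484436035)
```

Request:
apply_moves([
  {"x": 0, "y": 0, "z": 5, "yaw": 0, "hand": 0},
  {"x": 0, "y": 0, "z": 10, "yaw": 0, "hand": 0},
  {"x": -1, "y": 0, "z": 15, "yaw": -8, "hand": 0},
  {"x": -2, "y": 2, "z": 18, "yaw": -16, "hand": 0},
  {"x": -3, "y": 6, "z": 18, "yaw": -24, "hand": 0},
  {"x": -3, "y": 10, "z": 18, "yaw": -32, "hand": 0},
  {"x": -3, "y": 14, "z": 18, "yaw": -40, "hand": 0},
  {"x": -3, "y": 18, "z": 18, "yaw": -48, "hand": 0},
  {"x": -3, "y": 18, "z": 18, "yaw": -48, "hand": 0},
  {"x": -3, "y": 18, "z": 18, "yaw": -48, "hand": 0},
])

```text
clock: 42.8
position: [0.4677, 0.1368, 0.5234]
ee_rot: [1.375, 2.777, 0.048]
force: [0.2, -0.9, -0.5]
width: 0.497
gripper_force: 0.0
```

```bash
python3 - <<'E'
from h import *
st([.469,.408,.35])
E
```

```text
[0.4677 0.1368 0.5234] yaw 127.3 w 45.7 zaxis [ 0.051  0.009 -0.999] F [ 0.2 -0.9 -0.5] q [-0.88  0.05  0.53  1.37 -0.02  1.67  0.29]
delta cm [  0.13  27.12 -17.34]
```

Request:
apply_moves([
  {"x": 0, "y": 4, "z": 0, "yaw": -6, "hand": 0.2},
  {"x": 0, "y": 8, "z": 0, "yaw": -12, "hand": 0.2},
  {"x": 0, "y": 12, "z": 0, "yaw": -18, "hand": 0.2},
  {"x": 0, "y": 16, "z": 0, "yaw": -24, "hand": 0.2},
  {"x": 0, "y": 20, "z": 0, "yaw": -28, "hand": 0.2},
  {"x": 0, "y": 24, "z": 0, "yaw": -28, "hand": 0.2},
  {"x": 0, "y": 24, "z": 0, "yaw": -28, "hand": 0.2},
  {"x": 0, "y": 24, "z": 0, "yaw": -28, "hand": 0.2},
])

```text
clock: 43.8
position: [0.4683, 0.3757, 0.524]
ee_rot: [2.004, 2.354, 0.032]
force: [-0.5, -0.7, 0.7]
width: 0.599
gripper_force: 0.0
```

```bash
python3 - <<'E'
from h import *
st([.469,.408,.35])
a=get_image("wrist"); cv2.imwrite("pics/w12.png",a)
for q in("lid","lid_grip"):
  for d in silhouettes(q,"wrist"):
    m=d["mask"].astype(np.uint8); c=max(cv2.findContours(m,0,2)[0],key=cv2.contourArea)
    W=onz(c.reshape(-1,2).astype(float),.014,"wrist")[:,:2]; print(q,np.round(d["rect"]),round(d["p"],2),cv2.minAreaRect((W*1000).astype(np.float32)))
E
```

```text
[0.4683 0.3757 0.524 ] yaw 99.1 w 55.2 zaxis [ 0.051 -0.016 -0.999] F [-0.5 -0.7  0.7] q [-1.09  0.31  0.47  1.08 -0.1   1.75 -0.5 ]
delta cm [  0.07   3.23 -17.4 ]
lid [199.  95. 296. 149.] 0.71 ((474.4066162109375, 410.0754089355469), (224.04412841796875, 118.90864562988281), 9.485834121704102)
lid_grip [201.  95. 296. 154.] 0.65 ((474.8011169433594, 409.33245849609375), (223.2397003173828, 120.21258544921875), 9.287125587463379)
```

View pics/w12.png

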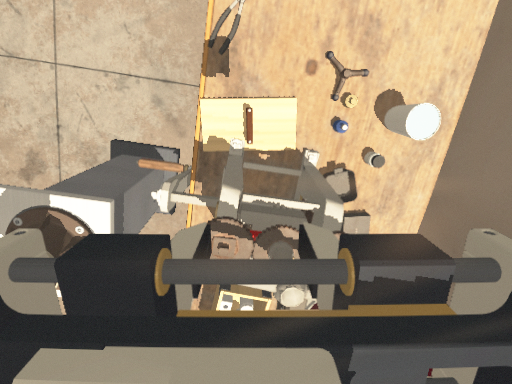

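Request:
apply_moves([
  {"x": 0.2, "y": 3.4, "z": -3, "yaw": 0.3, "hand": 0},
  {"x": 0.5, "y": 3.4, "z": -8, "yaw": 0.3, "hand": 0},
  {"x": 0.5, "y": 3.4, "z": -13, "yaw": 0.3, "hand": 0},
  {"x": 0.5, "y": 3.4, "z": -18, "yaw": 0.3, "hand": -0.2},
  {"x": 0.5, "y": 3.4, "z": -23, "yaw": 0.3, "hand": -0.2},
  {"x": 0.5, "y": 3.4, "z": -28, "yaw": 0.3, "hand": -0.2},
  {"x": 0.5, "y": 3.4, "z": -28, "yaw": 0.3, "hand": -0.2},
  {"x": 0.5, "y": 3.4, "z": -28, "yaw": 0.3, "hand": -0.2},
])

```text
clock: 44.95
position: [0.4735, 0.4114, 0.2463]
ee_rot: [1.998, 2.361, 0.037]
force: [0.8, 0.3, 0.5]
width: 0.4
gripper_force: 0.0
```

```bash
python3 - <<'E'
from h import *
st([.4745,.41,.032])
a=get_image("wrist"); cv2.imwrite("pics/w13.png",a)
for q in("lid",):
  for d in silhouettes(q,"wrist"):
    m=d["mask"].astype(np.uint8); c=max(cv2.findContours(m,0,2)[0],key=cv2.contourArea)
    W=onz(c.reshape(-1,2).astype(float),.014,"wrist")[:,:2]; print(q,np.round(d["rect"]),round(d["p"],2),cv2.minAreaRect((W*1000).astype(np.float32)))
# handle: dark reddish pixels within predicted region
ctr=np.array([.4745,.41]); n=np.array([np.cos(np.radians(9.4)),np.sin(np.radians(9.4))]); t=np.array([-n[1],n[0]])
print(proj([np.r_[ctr+a*n*.007+b*t*.04,.052] for a,b in((-1,-1),(1,-1),(1,1),(-1,1))],"wrist").round(0).tolist())
hsv=cv2.cvtColor(a,cv2.COLOR_BGR2HSV); v=hsv[...,2].copy(); k=proj([np.r_[ctr,.052]],"wrist")[0].astype(int)
for r in range(k[1]-40,k[1]+41,10): print(r,v[r,k[0]-28:k[0]+29:2].tolist())
E
```

```text
[0.4735 0.4114 0.2463] yaw 99.5 w 36.8 zaxis [ 0.053 -0.013 -0.999] F [0.8 0.3 0.5] q [-1.11  0.42  0.41  1.59 -0.13  1.13 -0.51]
delta cm [  0.1   -0.14 -21.43]
lid [162. 122. 327. 205.] 0.85 ((474.6002502441406, 410.5140380859375), (223.58013916015625, 119.42387390136719), 9.817066192626953)
[[242.0, 200.0], [252.0, 200.0], [252.0, 140.0], [241.0, 140.0]]
130 [254, 254, 254, 254, 254, 254, 254, 254, 253, 237, 143, 147, 237, 240, 253, 253, 253, 253, 253, 253, 253, 253, 253, 253, 253, 253, 253, 253, 253]
140 [254, 254, 254, 254, 254, 254, 254, 254, 254, 150, 151, 120, 59, 68, 70, 70, 91, 254, 254, 254, 254, 254, 254, 254, 254, 254, 254, 254, 254]
150 [254, 254, 254, 254, 254, 254, 254, 254, 254, 149, 151, 147, 100, 120, 123, 124, 117, 254, 254, 254, 254, 254, 254, 254, 254, 254, 254, 254, 254]
160 [253, 253, 253, 253, 253, 253, 253, 253, 253, 141, 138, 138, 102, 120, 124, 124, 111, 253, 253, 253, 253, 253, 253, 253, 253, 253, 253, 253, 253]
170 [254, 254, 254, 254, 254, 254, 254, 254, 254, 253, 148, 141, 100, 124, 125, 125, 112, 254, 254, 254, 254, 253, 253, 254, 254, 253, 253, 254, 253]
180 [251, 251, 251, 251, 252, 252, 252, 251, 251, 249, 141, 138, 106, 121, 127, 133, 120, 252, 252, 252, 252, 252, 252, 252, 252, 252, 252, 252, 252]
190 [233, 251, 249, 247, 248, 247, 247, 232, 228, 237, 236, 250, 94, 119, 124, 133, 118, 250, 250, 250, 249, 249, 249, 249, 248, 249, 252, 252, 252]
200 [114, 239, 239, 240, 238, 240, 251, 230, 208, 158, 144, 144, 227, 228, 227, 233, 253, 253, 253, 253, 253, 253, 253, 253, 253, 253, 253, 253, 253]
210 [117, 121, 120, 123, 121, 118, 121, 121, 84, 95, 90, 96, 94, 95, 98, 95, 96, 92, 94, 95, 92, 95, 204, 198, 205, 215, 211, 213, 210]
```

Request:
apply_moves([
  {"x": 0.2, "y": -0.1, "z": -5, "yaw": 0.2, "hand": -0.2},
  {"x": 0.2, "y": -0.1, "z": -10, "yaw": 0.2, "hand": -0.2},
  {"x": 0.2, "y": -0.1, "z": -14, "yaw": 0.2, "hand": -0.2},
  {"x": 0.2, "y": -0.1, "z": -17, "yaw": 0.2, "hand": -0.2},
  {"x": 0.2, "y": -0.1, "z": -19.5, "yaw": 0.2, "hand": -0.2},
  {"x": 0.2, "y": -0.1, "z": -21, "yaw": 0.2, "hand": -0.2},
  {"x": 0.2, "y": -0.1, "z": -21.7, "yaw": 0.2, "hand": -0.2},
  {"x": 0.2, "y": -0.1, "z": -21.7, "yaw": 0.2, "hand": -0.2},
])

```text
clock: 46.05
position: [0.4748, 0.4106, 0.0275]
ee_rot: [1.993, 2.365, 0.034]
force: [-1.4, 0.8, -0.7]
width: 0.401
gripper_force: 0.0
```

```bash
python3 - <<'E'
from h import *
st([.4755,.41,.027])
E
```

```text
[0.4748 0.4106 0.0275] yaw 99.7 w 36.9 zaxis [ 0.051 -0.014 -0.999] F [-1.4  0.8 -0.7] q [-1.04  0.66  0.32  1.8  -0.24  0.69 -0.44]
delta cm [ 0.07 -0.06 -0.05]
```

Request:
apply_moves([
  {"x": 0, "y": 0, "z": 0, "yaw": 0, "hand": -0.9},
  {"x": 0, "y": 0, "z": 0, "yaw": 0, "hand": -0.9},
  {"x": 0, "y": 0, "z": 0, "yaw": 0, "hand": -0.9},
  {"x": 0, "y": 0, "z": 0, "yaw": 0, "hand": -0.9},
  {"x": 0, "y": 0, "z": 0, "yaw": 0, "hand": -0.9},
  {"x": 0, "y": 0, "z": 2, "yaw": 0, "hand": -0.9},
  {"x": 0, "y": 0, "z": 4, "yaw": 0, "hand": -0.9},
  {"x": 0, "y": 0, "z": 4, "yaw": 0, "hand": -0.9},
], newtons=40)

```text
clock: 47.05
position: [0.4749, 0.4107, 0.0677]
ee_rot: [1.993, 2.365, 0.036]
force: [-1.1, -0.4, -3.3]
width: 0.147
gripper_force: 40.0
```

```bash
python3 - <<'E'
from h import *
st()
E
```

```text
[0.4749 0.4107 0.0677] yaw 99.7 w 13.5 zaxis [ 0.052 -0.014 -0.999] F [-1.1 -0.4 -3.3] q [-1.06  0.6   0.35  1.78 -0.21  0.77 -0.45]
```

Request:
apply_moves([
  {"x": 0, "y": 0, "z": 5, "yaw": 0, "hand": -0.9},
  {"x": 0, "y": 0, "z": 10, "yaw": 0, "hand": -0.9},
  {"x": 0, "y": 0, "z": 15, "yaw": 0, "hand": -0.9},
  {"x": 0, "y": 0, "z": 20, "yaw": 0, "hand": -0.9},
  {"x": 0, "y": 0, "z": 25, "yaw": 0, "hand": -0.9},
  {"x": 0, "y": 0, "z": 30, "yaw": 0, "hand": -0.9},
  {"x": 0, "y": 0, "z": 35, "yaw": 0, "hand": -0.9},
  {"x": 0, "y": 0, "z": 40, "yaw": 0, "hand": -0.9},
  {"x": 0, "y": 0, "z": 44, "yaw": 0, "hand": -0.9},
  {"x": 0, "y": 0, "z": 44, "yaw": 0, "hand": -0.9},
])

```text
clock: 48.3
position: [0.4753, 0.4108, 0.5085]
ee_rot: [1.993, 2.365, 0.038]
force: [-0.5, 1.0, -3.6]
width: 0.148
gripper_force: 40.0
```

Request:
apply_moves([
  {"x": 0, "y": -3, "z": 0, "yaw": 4, "hand": -0.9},
  {"x": 0, "y": -7, "z": 0, "yaw": 8, "hand": -0.9},
  {"x": 0, "y": -11, "z": 0, "yaw": 12, "hand": -0.9},
  {"x": 0, "y": -15, "z": 0, "yaw": 18, "hand": -0.9},
  {"x": 0, "y": -19, "z": 0, "yaw": 24, "hand": -0.9},
  {"x": 0, "y": -23, "z": 0, "yaw": 30, "hand": -0.9},
  {"x": 0, "y": -26, "z": 0, "yaw": 35, "hand": -0.9},
  {"x": 0, "y": -28, "z": 0, "yaw": 40, "hand": -0.9},
  {"x": 0, "y": -28, "z": 0, "yaw": 40, "hand": -0.9},
  {"x": 0, "y": -28, "z": 0, "yaw": 40, "hand": -0.9},
])

```text
clock: 49.55
position: [0.474, 0.1312, 0.5055]
ee_rot: [1.068, 2.915, 0.055]
force: [0.5, 0.3, -3.3]
width: 0.145
gripper_force: 40.0
```

```bash
python3 - <<'E'
from h import *
st(np.r_[B,.3])
E
```

```text
[0.474  0.1312 0.5055] yaw 139.7 w 13.4 zaxis [ 0.046  0.02  -0.999] F [ 0.5  0.3 -3.3] q [-0.82  0.06  0.49  1.41 -0.03  1.63  0.53]
delta cm [  3.72 -20.3  -20.55]
```

Request:
apply_moves([
  {"x": 0.5, "y": -3, "z": 0, "yaw": 5, "hand": -0.9},
  {"x": 1, "y": -6, "z": 0, "yaw": 10, "hand": -0.9},
  {"x": 1.5, "y": -9, "z": 0, "yaw": 15, "hand": -0.9},
  {"x": 2, "y": -12, "z": 0, "yaw": 20, "hand": -0.9},
  {"x": 2.5, "y": -15, "z": 0, "yaw": 25, "hand": -0.9},
  {"x": 3, "y": -17.5, "z": 0, "yaw": 30, "hand": -0.9},
  {"x": 3.7, "y": -20.3, "z": 0, "yaw": 35.4, "hand": -0.9},
  {"x": 3.7, "y": -20.3, "z": -4, "yaw": 35.4, "hand": -0.9},
  {"x": 3.7, "y": -20.3, "z": -8, "yaw": 35.4, "hand": -0.9},
  {"x": 3.7, "y": -20.3, "z": -8, "yaw": 35.4, "hand": -0.9},
])

```text
clock: 50.8
position: [0.5102, -0.071, 0.4239]
ee_rot: [0.13, 3.119, 0.072]
force: [-0.2, -0.3, -2.1]
width: 0.147
gripper_force: 40.0
```

Request:
apply_moves([
  {"x": 0, "y": 0, "z": -4, "yaw": 0, "hand": -0.9},
  {"x": 0, "y": 0, "z": -8, "yaw": 0, "hand": -0.9},
  {"x": 0, "y": 0, "z": -12, "yaw": 0, "hand": -0.9},
  {"x": 0, "y": 0, "z": -16, "yaw": 0, "hand": -0.9},
  {"x": 0, "y": 0, "z": -19, "yaw": 0, "hand": -0.9},
  {"x": 0, "y": 0, "z": -19, "yaw": 0, "hand": -0.9},
  {"x": 0, "y": 0, "z": -19, "yaw": 0, "hand": -0.9},
])

```text
clock: 51.68
position: [0.513, -0.0726, 0.2389]
ee_rot: [0.13, 3.11, 0.072]
force: [0.2, -0.0, -2.7]
width: 0.147
gripper_force: 40.0
```

```bash
python3 - <<'E'
from h import *
st(np.r_[B,.170])
a=get_image("wrist"); cv2.imwrite("pics/w14.png",a); pw=camera_model("wrist")
b=get_image("scene"); cv2.imwrite("pics/scene2.png",b)
for cam in("wrist","scene"):
  for d in silhouettes("lid",cam):
    m=d["mask"].astype(np.uint8); c=max(cv2.findContours(m,0,2)[0],key=cv2.contourArea)
    z=observe()["position"][2]-.026+.014
    W=onz(c.reshape(-1,2).astype(float),z,cam)[:,:2]; print(cam,np.round(d["rect"]),round(d["p"],2),z,cv2.minAreaRect((W*1000).astype(np.float32)),cv2.approxPolyDP(c,5,True).reshape(-1,2).tolist())
E
```

```text
[ 0.513  -0.0726  0.2389] yaw 175.2 w 13.5 zaxis [ 0.03   0.045 -0.999] F [ 0.2 -0.  -2.7] q [-0.43  0.26  0.63  1.87 -0.23  1.05  1.78]
delta cm [-0.18  0.08 -6.89]
wrist [ 71. 139. 428. 309.] 0.57 0.22654503641991602 ((494.91619873046875, -69.75401306152344), (220.37173461914062, 83.81547546386719), 84.74463653564453) [[71, 145], [93, 257], [127, 258], [148, 233], [211, 233], [236, 221], [242, 225], [244, 258], [266, 257], [271, 221], [299, 233], [361, 233], [382, 258], [405, 258], [427, 146], [264, 140]]
scene [253. 173. 293. 204.] 0.62 0.2262430257405919 ((517.3421630859375, -13.799545288085938), (112.56556701660156, 126.85710906982422), 86.07260131835938) [[279, 171], [268, 179], [265, 172], [254, 174], [260, 202], [291, 196]]
```

```bash
python3 - <<'E'
from h import *
from scipy.optimize import least_squares
s=observe(); p=s["position"]; M=R.from_rotvec(s["ee_rot"]).as_matrix()
im=cv2.imread("pics/w14.png"); 
def corners(tilt_al,dx=0,dy=0,dyaw=0):
    A=M if tilt_al else R.from_euler("z",yawnow(s),degrees=True).as_matrix()@np.diag([1,-1,-1.])
    A=A@R.from_euler("z",dyaw,degrees=True).as_matrix()
    g=p-.019*M[:,2]                       # grasp point = bar centre
    o=lambda x,y,z: g+A@np.array([x+dx,y+dy,z])
    return np.array([o(.0605,-.112,.031),o(.0605,.112,.031),o(.0605,0,.031),o(-.0605,-.112,.031),o(-.0605,.112,.031)])
for t in(1,0): print(t,proj(corners(t),"wrist").round(1).tolist())
E
```

```text
1 [[70.5, 139.7], [435.0, 139.7], [252.6, 138.9], [102.0, 304.8], [403.9, 305.0]]
0 [[60.8, 139.6], [429.1, 137.8], [250.2, 137.9], [97.2, 307.4], [397.4, 298.1]]
```

```bash
python3 - <<'E'
import cv2
a=cv2.imread("pics/w14.png"); b=cv2.imread("pics/scene2.png")
import numpy as np
A=a[110:330]; B=cv2.resize(b[150:260,190:390],None,fx=2.56,fy=2.56,interpolation=2)
cv2.imwrite("pics/pair.png",np.vstack([A,B[:280]]))
E
```

```text
(no output)
```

View pics/pair.png

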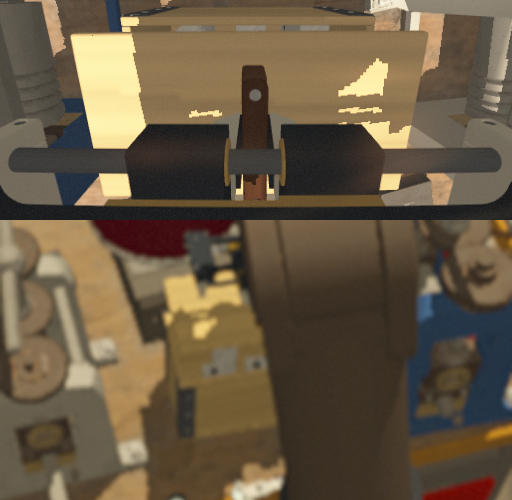

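Request:
apply_moves([
  {"x": -0.2, "y": 0.1, "z": -2, "yaw": 0, "hand": -0.9},
  {"x": -0.2, "y": 0.1, "z": -3.5, "yaw": 0, "hand": -0.9},
  {"x": -0.2, "y": 0.1, "z": -4.7, "yaw": 0, "hand": -0.9},
  {"x": -0.2, "y": 0.1, "z": -5.5, "yaw": 0, "hand": -0.9},
  {"x": -0.2, "y": 0.1, "z": -5.8, "yaw": 0, "hand": -0.9},
  {"x": -0.2, "y": 0.1, "z": -5.8, "yaw": 0, "hand": -0.9},
])

```text
clock: 52.62
position: [0.5095, -0.0718, 0.179]
ee_rot: [0.131, 3.113, 0.072]
force: [0.9, -0.3, -2.0]
width: 0.15
gripper_force: 40.0
```

```bash
python3 - <<'E'
from h import *
st(np.r_[.5102,-.071,.1715])
E
```

```text
[ 0.5095 -0.0718  0.179 ] yaw 175.1 w 13.8 zaxis [ 0.027  0.045 -0.999] F [ 0.9 -0.3 -2. ] q [-0.4   0.32  0.61  1.96 -0.29  0.92  1.84]
delta cm [ 0.07  0.08 -0.75]
```

Request:
apply_moves([
  {"x": 0, "y": 0, "z": -0.2, "yaw": 0, "hand": -0.9},
  {"x": 0, "y": 0, "z": -0.4, "yaw": 0, "hand": -0.9},
  {"x": 0, "y": 0, "z": -0.5, "yaw": 0, "hand": -0.9},
  {"x": 0, "y": 0, "z": -0.5, "yaw": 0, "hand": -0.9},
], newtons=20)

```text
clock: 53.12
position: [0.5094, -0.0718, 0.1739]
ee_rot: [0.131, 3.113, 0.072]
force: [0.1, -0.2, -1.8]
width: 0.15
gripper_force: 20.0
```

Request:
apply_moves([
  {"x": 0, "y": 0, "z": -0.2, "yaw": 0, "hand": -0.9},
  {"x": 0, "y": 0, "z": -0.3, "yaw": 0, "hand": -0.9},
  {"x": 0, "y": 0, "z": -0.3, "yaw": 0, "hand": -0.9},
])

```text
clock: 53.5
position: [0.5097, -0.0715, 0.1714]
ee_rot: [0.131, 3.112, 0.073]
force: [-1.6, 2.6, 5.0]
width: 0.155
gripper_force: 20.0
```

```bash
python3 - <<'E'
from h import *
st()
E
```

```text
[ 0.5097 -0.0715  0.1714] yaw 175.2 w 14.2 zaxis [ 0.028  0.046 -0.999] F [-1.6  2.6  5. ] q [-0.4   0.33  0.6   1.96 -0.3   0.9   1.85]
```

Contact at home height. Release and rise.

Request:
apply_moves([
  {"x": 0, "y": 0, "z": 0, "yaw": 0, "hand": -0.5},
  {"x": 0, "y": 0, "z": 0, "yaw": 0, "hand": -0.2},
  {"x": 0, "y": 0, "z": 0, "yaw": 0, "hand": -0.2},
  {"x": 0, "y": 0, "z": 3, "yaw": 0, "hand": -0.2},
  {"x": 0, "y": 0, "z": 7, "yaw": 0, "hand": -0.2},
  {"x": 0, "y": 0, "z": 12, "yaw": 0, "hand": -0.2},
  {"x": -3, "y": 0, "z": 17, "yaw": 0, "hand": -0.2},
  {"x": -6, "y": 0, "z": 22, "yaw": 0, "hand": -0.2},
  {"x": -6, "y": 0, "z": 22, "yaw": 0, "hand": -0.2},
  {"x": -6, "y": 0, "z": 22, "yaw": 0, "hand": -0.2},
])

```text
clock: 54.75
position: [0.4494, -0.0715, 0.3907]
ee_rot: [0.131, 3.112, 0.073]
force: [0.4, 0.4, -0.5]
width: 0.397
gripper_force: 0.0
```

```bash
python3 - <<'E'
from h import *
st()
a=get_image("wrist"); cv2.imwrite("pics/w15.png",a)
for q in("lid","bin"):
  for d in silhouettes(q,"wrist"):
    m=d["mask"].astype(np.uint8); c=max(cv2.findContours(m,0,2)[0],key=cv2.contourArea)
    W=onz(c.reshape(-1,2).astype(float),.158,"wrist")[:,:2]; print(q,np.round(d["rect"]),round(d["p"],2),cv2.minAreaRect((W*1000).astype(np.float32)),cv2.approxPolyDP(c,4,True).reshape(-1,2).tolist())
print(proj([np.r_[b2w(x,y),.158] for x,y in((-.0605,-.112),(-.0605,.112),(.0605,.112),(.0605,-.112))],"wrist").round(1).tolist())
print(proj([np.r_[b2w(x,y),.196] for x,y in((-.04,-.007),(-.04,.007),(.04,.007),(.04,-.007))],"wrist").round(1).tolist())
E
```

```text
[ 0.4494 -0.0715  0.3907] yaw 175.2 w 36.6 zaxis [ 0.028  0.046 -0.999] F [ 0.4  0.4 -0.5] q [-0.55  0.    0.65  1.73 -0.05  1.39  1.59]
lid [170. 159. 329. 234.] 0.76 ((503.45306396484375, -70.3647689819336), (223.16285705566406, 122.6939926147461), 85.16292572021484) [[326, 159], [174, 160], [178, 231], [190, 233], [221, 221], [229, 235], [281, 235], [291, 221], [319, 233]]
bin [178. 144. 318. 159.] 0.72 ((434.6375427246094, -65.05888366699219), (198.77474975585938, 19.92384910583496), 84.87748718261719) [[319, 155], [300, 145], [194, 147], [179, 158]]
[[170.4, 164.2], [327.0, 163.0], [320.7, 238.2], [177.6, 241.1]]
[[245.3, 184.9], [255.9, 184.8], [255.7, 239.3], [245.8, 239.5]]
```

```bash
python3 - <<'E'
from h import *
print(proj([np.r_[b2w(-.0605,y),z] for z in(0,.15,.158) for y in(-.112,0,.112)],"wrist").round(1).tolist())
a=cv2.imread("pics/w15.png")
for u in(200,215,285,300): print(u,[(v,a[v,u].tolist()) for v in range(140,170,1)] if u==215 else a[140:170,u].sum(1).tolist())
E
```

```text
[[190.0, 147.2], [247.3, 146.8], [303.6, 146.6], [171.8, 163.0], [249.5, 162.4], [325.4, 161.8], [170.4, 164.2], [249.7, 163.5], [327.0, 163.0]]
200 [225, 225, 244, 229, 234, 221, 198, 162, 167, 258, 284, 261, 263, 269, 266, 270, 266, 267, 274, 297, 501, 650, 671, 674, 676, 676, 677, 674, 667, 672]
215 [(140, [61, 78, 97]), (141, [63, 80, 99]), (142, [60, 76, 94]), (143, [60, 77, 95]), (144, [55, 73, 92]), (145, [60, 76, 92]), (146, [58, 75, 90]), (147, [62, 87, 105]), (148, [65, 96, 116]), (149, [68, 98, 117]), (150, [68, 97, 115]), (151, [67, 94, 113]), (152, [60, 86, 104]), (153, [64, 92, 110]), (154, [63, 92, 110]), (155, [69, 96, 116]), (156, [65, 94, 112]), (157, [63, 91, 110]), (158, [65, 95, 113]), (159, [71, 104, 125]), (160, [119, 178, 217]), (161, [160, 230, 251]), (162, [174, 241, 254]), (163, [174, 242, 254]), (164, [177, 243, 254]), (165, [178, 243, 254]), (166, [178, 243, 254]), (167, [174, 242, 254]), (168, [173, 240, 254]), (169, [173, 241, 254])]
285 [247, 240, 239, 228, 241, 242, 247, 278, 286, 282, 273, 269, 278, 282, 277, 273, 275, 279, 285, 439, 617, 661, 667, 669, 670, 671, 668, 661, 659, 656]
300 [202, 211, 212, 208, 209, 227, 197, 215, 215, 168, 144, 154, 178, 229, 271, 272, 270, 280, 300, 451, 620, 666, 670, 671, 668, 667, 665, 660, 656, 656]
```

Request:
apply_moves([
  {"x": -4, "y": 3, "z": 3, "yaw": 0, "hand": -0.2},
  {"x": -8, "y": 7, "z": 6, "yaw": 0, "hand": -0.2},
  {"x": -11, "y": 12, "z": 10, "yaw": 0, "hand": -0.2},
  {"x": -13, "y": 17, "z": 14, "yaw": 0, "hand": -0.2},
  {"x": -13, "y": 22, "z": 16, "yaw": 0, "hand": -0.2},
  {"x": -13, "y": 27, "z": 16, "yaw": 0, "hand": -0.2},
  {"x": -13, "y": 32, "z": 16, "yaw": 0, "hand": -0.2},
  {"x": -13, "y": 32, "z": 16, "yaw": 0, "hand": -0.2},
])

```text
clock: 55.9
position: [0.319, 0.2518, 0.5484]
ee_rot: [0.123, 3.117, 0.067]
force: [0.2, -0.7, 0.4]
width: 0.4
gripper_force: 0.0
```

```bash
python3 - <<'E'
from h import *
st()
for cam in("scene","side"):
  a=get_image(cam); cv2.imwrite(f"pics/{cam}3.png",a)
  for q in("lid","bin"):
   for d in silhouettes(q,cam):
    m=d["mask"].astype(np.uint8); c=max(cv2.findContours(m,0,2)[0],key=cv2.contourArea); r=d["rect"]
    print(cam,q,np.round(r),round(d["p"],2),cv2.approxPolyDP(c,2.5,True).reshape(-1,2).tolist())
    if q=="lid":
      W=onz(c.reshape(-1,2).astype(float),.158,cam)[:,:2]; print(cv2.minAreaRect((W*1000).astype(np.float32)))
  print(cam,proj([np.r_[b2w(x,y),z] for z in (.158,.15) for x,y in((-.0605,-.112),(-.0605,.112),(.0605,.112),(.0605,-.112))],cam).round(1).tolist())
E
```

```text
[0.319  0.2518 0.5484] yaw 175.4 w 36.8 zaxis [ 0.023  0.042 -0.999] F [ 0.2 -0.7  0.4] q [-0.84 -0.06  0.05  1.42 -0.01  1.74  0.7 ]
scene lid [254. 182. 327. 216.] 0.85 [[255, 188], [261, 215], [322, 205], [318, 194], [297, 181]]
((503.9583740234375, -68.44808959960938), (222.7182159423828, 131.37945556640625), 85.66474151611328)
scene bin [254. 197. 326. 239.] 0.58 [[254, 197], [261, 235], [306, 229], [319, 223], [321, 207], [261, 216]]
scene [[323.3, 203.5], [260.0, 213.3], [253.9, 185.2], [314.5, 176.3], [323.0, 204.7], [260.0, 214.5], [254.0, 186.5], [314.3, 177.6]]
side lid [254. 192. 309. 214.] 0.72 [[255, 200], [262, 213], [305, 206], [302, 195], [284, 196], [281, 192], [274, 198]]
((515.4933471679688, -72.05865478515625), (218.91134643554688, 171.5418701171875), 83.92951202392578)
side bin [254. 204. 303. 245.] 0.79 [[253, 202], [253, 230], [259, 244], [296, 240], [302, 234], [303, 209], [261, 214]]
side [[311.1, 205.5], [258.4, 211.2], [251.9, 198.0], [301.8, 192.8], [311.0, 207.2], [258.4, 213.0], [251.9, 199.6], [301.7, 194.5]]
```

```bash
python3 - <<'E'
from h import *
s=observe(); M=np.eye(4); M[:3,:3]=R.from_rotvec(s["ee_rot"]).as_matrix(); M[:3,3]=s["position"]
X=np.linalg.inv(M)@np.array(camera_model("wrist")["T"])
def at(p,r):
    M=np.eye(4); M[:3,:3]=R.from_rotvec(r).as_matrix(); M[:3,3]=p; c=dict(camera_model("wrist")); c["T"]=M@X; return c
c=at([.4974,-.0425,.3442],[.128,3.112,.074]); a=cv2.imread("pics/w11.png")
for y in(-.06,.03,.085):
  o=proj([np.r_[b2w(x,y),z] for x,z in((-.0605,0),(-.0605,.15),(-.0525,.15),(.0525,.15),(.0605,.15))],"",c); print(o.round(1).tolist())
  u=int(o[1][0]); v0=int(o[0][1]); print(u,"near",v0-10,a[v0-10:v0+25,u].sum(1).tolist()); v1=int(o[3][1]); print("far",v1-12,a[v1-12:v1+14,int(o[3][0])].sum(1).tolist())
# w15 handle + far edge
c=at([.4494,-.0715,.3907],[.131,3.112,.073]); a=cv2.imread("pics/w15.png")
o=proj([np.r_[b2w(x,y),z] for x,y,z in((-.0605,.05,.158),(.0605,.05,.158),(-.04,0,.196),(.04,0,.196),(0,-.007,.196),(0,.007,.196))],"",c).round(1); print(o.tolist())
print("handle col", [ (v,int(a[v,250].sum())) for v in range(170,200)])
print("handle row",[(u,int(a[210,u].sum())) for u in range(236,264)])
print("far edge",[(v,int(a[v,int(o[1][0])].sum())) for v in range(220,250)])
E
```

```text
[[194.2, 124.4], [174.9, 133.7], [175.4, 140.3], [181.8, 218.1], [182.3, 223.5]]
174 near 114 [242, 250, 244, 234, 247, 243, 245, 247, 224, 228, 217, 156, 220, 283, 272, 271, 287, 282, 290, 298, 443, 634, 663, 664, 669, 668, 595, 328, 610, 750, 759, 760, 759, 759, 759]
far 206 [282, 271, 260, 279, 279, 292, 299, 306, 307, 302, 289, 278, 427, 629, 663, 667, 667, 615, 513, 477, 469, 475, 469, 394, 424, 326]
[[245.6, 124.3], [247.8, 133.5], [247.8, 140.0], [248.0, 217.2], [248.1, 222.5]]
247 near 114 [242, 240, 251, 242, 245, 247, 251, 238, 238, 235, 239, 271, 282, 272, 277, 282, 281, 283, 295, 280, 316, 376, 597, 664, 668, 662, 630, 637, 661, 658, 649, 649, 645, 642, 647]
far 205 [287, 279, 272, 278, 292, 292, 289, 297, 303, 304, 287, 288, 413, 621, 663, 669, 674, 514, 166, 170, 168, 166, 160, 172, 156, 161]
[[276.6, 124.4], [291.5, 133.5], [291.3, 139.9], [287.9, 216.6], [287.6, 221.9]]
291 near 114 [213, 225, 213, 223, 233, 245, 228, 216, 236, 228, 201, 147, 153, 172, 166, 148, 147, 216, 298, 295, 500, 650, 678, 675, 675, 661, 556, 343, 343, 345, 342, 342, 345, 346, 339]
far 204 [283
[... 613 characters left out ...]
 627), (237, 626), (238, 627), (239, 626), (240, 624), (241, 626), (242, 623), (243, 625), (244, 625), (245, 611), (246, 291), (247, 247), (248, 256), (249, 262), (250, 259), (251, 238), (252, 245), (253, 231), (254, 208), (255, 184), (256, 213), (257, 312), (258, 314), (259, 360), (260, 625), (261, 626), (262, 621), (263, 625)]
far edge [(220, 649), (221, 649), (222, 647), (223, 646), (224, 649), (225, 641), (226, 647), (227, 652), (228, 655), (229, 661), (230, 660), (231, 664), (232, 661), (233, 655), (234, 650), (235, 656), (236, 631), (237, 591), (238, 584), (239, 476), (240, 427), (241, 461), (242, 383), (243, 337), (244, 530), (245, 476), (246, 268), (247, 193), (248, 265), (249, 217)]
```

Request:
apply_moves([
  {"x": 0, "y": -5, "z": 0, "yaw": 0, "hand": -0.2},
  {"x": 0, "y": -10, "z": 0, "yaw": 0, "hand": -0.2},
  {"x": 2, "y": -15, "z": -2, "yaw": 0, "hand": -0.2},
  {"x": 5, "y": -20, "z": -6, "yaw": 0, "hand": -0.2},
  {"x": 8, "y": -25, "z": -10, "yaw": 0, "hand": -0.2},
  {"x": 12, "y": -30, "z": -13, "yaw": 0, "hand": -0.2},
  {"x": 16, "y": -32.2, "z": -16, "yaw": 0, "hand": -0.2},
  {"x": 18.8, "y": -32.2, "z": -20, "yaw": 0, "hand": -0.2},
  {"x": 18.8, "y": -32.2, "z": -25, "yaw": 0, "hand": -0.2},
  {"x": 18.8, "y": -32.2, "z": -25, "yaw": 0, "hand": -0.2},
])

```text
clock: 57.45
position: [0.505, -0.0741, 0.2983]
ee_rot: [0.134, 3.119, 0.071]
force: [0.3, -0.2, 1.5]
width: 0.4
gripper_force: 0.0
```

```bash
python3 - <<'E'
from h import *
st([.508,-.0715,.1735])
a=get_image("wrist"); cv2.imwrite("pics/w16.png",a)
o=proj([np.r_[b2w(x,y),z] for x,y,z in((-.0605,-.112,.158),(-.0605,.112,.158),(-.0605,.05,.158),(-.04,-.007,.196),(-.04,.007,.196),(-.04,0,.182),(.0,-.007,.196),(.0,.007,.196))],"wrist").round(1); print(o.tolist())
u=int(o[2][0]); v=int(o[2][1]); print(u,v-25,a[v-25:v+15,u].sum(1).tolist())
for r in(int(o[2][1])+8,): 
  x=int(o[0][0]); print("L",x-12,a[r,x-12:x+14].sum(1).tolist()); x=int(o[1][0]); print("R",x-14,a[r,x-14:x+12].sum(1).tolist())
u=int(o[3:5,0].mean()); v=int(o[3][1]); print("H",u,v-25,a[v-25:v+15,u].sum(1).tolist())
for d in silhouettes("lid","wrist"): print(np.round(d["rect"]),d["p"])
E
```

```text
[ 0.505  -0.0741  0.2983] yaw 175.0 w 36.8 zaxis [ 0.021  0.045 -0.999] F [ 0.3 -0.2  1.5] q [-0.49  0.19  0.68  1.79 -0.18  1.2   1.74]
delta cm [  0.3    0.26 -12.48]
[[142.7, 128.5], [353.3, 127.7], [296.6, 127.7], [243.7, 153.3], [258.4, 153.2], [250.6, 150.8], [244.2, 193.4], [258.3, 193.2]]
296 102 [221, 218, 214, 214, 216, 220, 226, 230, 223, 241, 233, 238, 235, 224, 226, 222, 208, 225, 227, 243, 257, 261, 277, 294, 332, 334, 333, 339, 347, 346, 344, 331, 344, 340, 331, 324, 332, 336, 329, 328]
L 130 [182, 189, 182, 181, 197, 174, 182, 173, 147, 136, 185, 212, 159, 184, 396, 627, 674, 670, 669, 667, 669, 669, 672, 669, 669, 672]
R 339 [336, 334, 564, 653, 651, 632, 605, 609, 606, 610, 607, 476, 334, 327, 363, 413, 427, 441, 449, 450, 450, 456, 458, 447, 456, 454]
H 251 128 [337, 343, 341, 348, 340, 340, 344, 336, 341, 327, 328, 333, 337, 331, 337, 343, 342, 256, 110, 119, 118, 100, 102, 115, 111, 117, 245, 300, 316, 307, 310, 283, 189, 120, 133, 113, 118, 117, 117, 117]
[144. 124. 352. 232.] 0.86
```

Request:
apply_moves([
  {"x": 0.2, "y": 0.2, "z": 0, "yaw": 0, "hand": -1},
  {"x": 0.2, "y": 0.2, "z": -3, "yaw": 0, "hand": -1},
  {"x": 0.2, "y": 0.2, "z": -6, "yaw": 0, "hand": -1},
  {"x": 0.2, "y": 0.2, "z": -8.5, "yaw": 0, "hand": -1},
  {"x": 0.2, "y": 0.2, "z": -9.5, "yaw": 0, "hand": -1},
  {"x": 0.2, "y": 0.2, "z": -9.5, "yaw": 0, "hand": -1},
])

```text
clock: 58.3
position: [0.51, -0.0716, 0.2068]
ee_rot: [0.131, 3.112, 0.073]
force: [0.2, 1.2, 0.9]
width: 0.003
gripper_force: 0.0
```

Request:
apply_moves([
  {"x": 0, "y": 0, "z": -0.3, "yaw": 0, "hand": -1},
  {"x": 0, "y": 0, "z": -0.6, "yaw": 0, "hand": -1},
  {"x": 0, "y": 0, "z": -0.8, "yaw": 0, "hand": -1},
  {"x": 0, "y": 0, "z": -0.8, "yaw": 0, "hand": -1},
])

```text
clock: 58.8
position: [0.5094, -0.0717, 0.1979]
ee_rot: [0.131, 3.113, 0.072]
force: [0.2, -0.4, -0.3]
width: 0.005
gripper_force: 0.0
```

Request:
apply_moves([
  {"x": 0, "y": 0, "z": -0.2, "yaw": 0, "hand": -1},
  {"x": 0, "y": 0, "z": -0.3, "yaw": 0, "hand": -1},
  {"x": 0, "y": 0, "z": -0.3, "yaw": 0, "hand": -1},
])

```text
clock: 59.18
position: [0.5097, -0.0718, 0.1963]
ee_rot: [0.131, 3.112, 0.074]
force: [-6.1, 0.8, 18.2]
width: 0.005
gripper_force: 9.1
```

Request:
apply_moves([
  {"x": 0, "y": 0, "z": 2, "yaw": 0, "hand": -1},
  {"x": 0, "y": 0, "z": 6, "yaw": 0, "hand": -1},
  {"x": 0, "y": 0, "z": 11, "yaw": 0, "hand": -0.5},
  {"x": -2, "y": 0, "z": 16, "yaw": 0, "hand": 0},
  {"x": -5, "y": 0, "z": 20, "yaw": 0, "hand": 0},
  {"x": -5, "y": 0, "z": 20, "yaw": 0, "hand": 0},
  {"x": -5, "y": 0, "z": 20, "yaw": 0, "hand": 0},
])

```text
clock: 60.05
position: [0.4594, -0.0715, 0.3945]
ee_rot: [0.13, 3.113, 0.073]
force: [-0.4, 0.5, 0.2]
width: 0.479
gripper_force: 0.0
```

```bash
python3 - <<'E'
from h import *
st()
a=get_image("wrist")
for d in silhouettes("lid","wrist"):
    c=max(cv2.findContours(d["mask"].astype(np.uint8),0,2)[0],key=cv2.contourArea)
    print(np.round(d["rect"]),cv2.approxPolyDP(c,3,True).reshape(-1,2).tolist())
print(proj([np.r_[b2w(x,y),.158] for x,y in((-.0605,-.112),(-.0605,.112),(.0605,.112),(.0605,-.112))],"wrist").round(1).tolist())
E
```

```text
[ 0.4594 -0.0715  0.3945] yaw 175.2 w 44.1 zaxis [ 0.027  0.046 -0.999] F [-0.4  0.5  0.2] q [-0.57  0.02  0.68  1.7  -0.07  1.4   1.61]
[170. 150. 325. 227.] [[171, 154], [179, 229], [212, 221], [222, 228], [284, 228], [294, 221], [320, 225], [324, 152]]
[[169.7, 156.6], [326.1, 155.5], [319.8, 231.3], [176.9, 234.0]]
```

```bash
python3 -c "
from cell import sign_off
print(sign_off())"
```

```text
the job is handed in; nothing more can be done
None
```

I handed the job in at about 60 s of the 210 s allowed: both bars stand upright at the near wall, all three cans stand on the bin's floor, the lid is on the rim at its home height but about 4 mm off centre toward the robot (within its play), and the gripper is clear of everything.

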